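Build up the step pulley of the bobbin winder

TASK

Build the bobbin winder's step pulley: thread the three rings one at a time onto its upright spindle, the large ring first, then the middle one, then the small one, pushing each past the spindle's spring catches until it lies flat and fully home. The spindle is clamped somewhere along the slot in the base, so find it by sight or feel, and go gently so that nothing is rammed or pressed hard. Leave the glue bottle, thread spool, framed picture and marker where they are.

Things in the scene. Friction and masses are not known exactly. Their poses are not given: they have to be found in the camera images.
- winder: Bobbin winder, bolted down, yaw within 0.6 rad. Grey plate 160 (x) by 100 (y) by 22 mm with a dark slot along its x through the middle; origin: centre of its underside, on the table, z up. On its +y side a teal housing (x -60 to 60, y 86 to 142, 50 mm high, pin on top to 82 mm) on a 14 mm foot. The points below move with it.
- slot_mid (a point): Middle of the slot, on the plate's top, 22 mm above the table. The upright steel spindle (16 mm shaft) stands on the slot line, clamped anywhere up to 30 mm either side of here along the winder's x: its place is not measured. Its clamp holds against sideways pushes under about 50 N.
- seat_level (a point): 14-mm-thick large ring's home level, 30 mm above the table over slot_mid: top of the spindle's 30 mm seat collar. Home heights of the undersides: large 30, middle 44, small 56 mm above the table. Press a ring or the fingers on the winder with no more than 40 N.
- spindle_top_level (a point): Height of the spindle's top, 82 mm above the table, over slot_mid (not over the spindle). The shaft's last 2 mm taper from 16 to 12 mm diameter. Two white spring catches, centred 73 mm above the table on its winder +y and -y sides, stand 3 mm proud; a ring passes under a push of about 7 N, else hangs on them. Below them it slides freely.
- ring_large: Large ring, bare aluminium, 56 mm outside diameter, 19 mm bore, 14 mm thick, about 80 g, lying flat on the table; origin at the centre of its underside, z along its axis.
- ring_middle: Middle ring, orange plastic, 44 mm outside diameter, 19 mm bore, 12 mm thick, about 40 g, lying flat on the table; origin at the centre of its underside, z along its axis.
- ring_small: Small ring, dark steel, 34 mm outside diameter, 19 mm bore, 10 mm thick, about 50 g, lying flat on the table; origin at the centre of its underside, z along its axis.
- glue: Blue glue bottle, 54 mm across, 130 mm tall, standing; bystander; origin at the centre of its underside.
- spool: Pink thread spool, 40 mm across, 48 mm tall, standing; bystander; origin at the centre of its underside.
- picture: Small framed picture, 100 by 100 by 12 mm, lying flat; bystander; origin at the centre of its underside.
- marker: Black marker pen with a purple cap, 122 mm long (along its x), 14 mm thick, lying; bystander; origin about mid-length on its underside.
There are look-alikes about, which are no part of the job. There is more than one size of the ring_large; the job needs the largest.

How it is judged:
By the outcome, as a careful person would: the job done as asked, in the order asked, and still so for the second after the job is handed in, with the robot touching nothing.
It also fails if it takes over 72 s, if anything falls off the work surface, if the arm or the gripper's body presses on something with over 40 N, if the wrist force passes 120 N, or if a joint passes its speed limit or range.

ROBOT

A 6-joint arm with a two-finger parallel gripper is mounted at the origin on the work surface. World frame = base frame: x ahead of the robot, y to its left, z up, the work surface at z = 0. Lengths are in m, angles in rad, forces in N, time in s.
With the tool pointing down it reaches from about 0.2 to 0.875 m from the base axis. Payload 3.4 kg.
Tool frame: the origin (TCP) lies on the centre line of the jaws, within the pads' length; the fingertips stand 8 mm ahead of it and the grasp point (between the pads) lies 11 mm behind it; z points along the fingers, y is the direction in which the jaws open and shut (so a half turn about z gives the same grasp; the last joint's range is limited). The gripper opens to 94 mm and grips with 3 to 60 N. Pads are 16 mm wide; open, the fingers measure 119 mm over their backs; the gripper's body (75 mm by 177 mm) begins 78 mm behind the grasp point.
Start: joints at [1.137, 0.276, 1.505, -0, 1.361, -0.121], TCP at [0.177, 0.547, 0.213] pointing down, gripper open.
Joint ranges: [-2.89, 2.89], [-0.75, 2.08], [0.22, 2.7], [-1.18, 4.32], [0.11, 2.71], [-2.7, 2.7]. Speed limits (rad/s): [2.57, 2.57, 3.14, 3.14, 3.14, 3.14].

INTERFACE

Orientations are given as a rotation vector (axis times angle).
In Python, from rig import r gives the robot as it stands. The module is installed in compiled form; this text tells all that it offers.
- The arm moves only by the tool move_arm, never from a script. Its argument "targets" is a list of rows, each a list of 7 numbers: the shift along the tool's x, y, z in cm, then the turn, a rotation vector about the tool's x, y, z in rad, then the finger opening in cm, from 0 to 9.4. In form: [[x, y, z, rx, ry, rz, gripper], ...]. A call has 1 to 10 rows; each row shifts and turns the pose as measured when the row begins, along the tool's axes as they then stand; what a row does not reach is not made up. A row lasts 1/10 s, in which the tool goes at most 50 mm and 8.59 degrees, less where a joint would pass 70% of its speed; a pose out of reach is approached as far as the arm can. A call is refused whole if a number of a shift passes 5 or a number of a turn 0.15, either way. A call with a gripper value outside its range is refused whole. The fingers move at their own pace and stop on an object; "force" is the grip in N (left out, the last holds). Time passes only in rows, so rows that do not move let the fingers close. It gives the time, the measured TCP pose, the force and the opening at its end, in the units of the state.
- r.sense(): the state, without advancing time (a new reading comes with each control period).
- r.camera(name): name is "side" or "top"; returns the picture (420x560x3 uint8, red, green, blue); there is no depth.
- r.camera_params(name): a dict with "mtx" (3x3 intrinsics, pixels), "R" (3x3) and "t" (3): a world point X has camera coordinates R X + t. Camera axes: x right, y down, z forward; pixel columns grow to the right and rows downward; lengths in m; the calibration is good to about 2 mm. A picture is of the moment at which its call begins. camera_params takes no time and is no camera call.
- r.hand_in(): hands the job in, once; it reports no verdict.
The state is a dict: "time": time; "qpos": joint angles; "joint_velocities": joint speeds; "tau": joint torques, N m; "position": TCP position; "orientation": TCP orientation; "wrist_force": force on the tool from outside, world axes, zero at the start; "torque": the same for the moment, N m; "opening": opening from 0.0 (shut) to 1.0 (fully open).
Only numpy, scipy, OpenCV 4.12 (cv2) and the standard library are available. Lean on these libraries where they do the work, as an engineer would, in place of code of your own. Each camera call takes 0.05 s, during which the arm holds its last target.

## Working session

There is one attempt and no reset: what is moved stays moved. The work goes in short steps, Python scripts to look and compute and a tool call to move; the robot and the scene stay as the last step left them, time stands still between calls to the robot, and variables do not carry over. Pictures are saved under pics/ and viewed, and the job is handed in when it is done.

Besides the shell and the picture viewer there is one more tool, called after "Request:" as name(argument=value, ...), one argument or row to a line, values as JSON. move_arm: Moves the arm, as the interface text tells. Its arguments: {"type":"object","properties":{"targets":{"type":"array","items":{"type":"array","items":{"type":"number"}}},"force":{"type":"number"}},"required":["targets"]}

```bash
mkdir -p pics; python3 - <<'E'
from rig import r
import cv2,numpy as np
s=r.sense()
for k,v in s.items(): print(k,np.round(v,4))
for n in("side","top"):
    cv2.imwrite(f"pics/{n}0.png",r.camera(n)[:,:,::-1])
    p=r.camera_params(n); print(n,np.round(p["mtx"],2).tolist(),np.round(p["R"],4).tolist(),np.round(p["t"],4).tolist())
E
```

```text
time 0.0
qpos [ 1.137   0.2766  1.506  -0.      1.3607 -0.121 ]
joint_velocities [ 0.0022 -0.0007  0.0013  0.0001 -0.001   0.0012]
tau [-1.00000e-04 -4.04602e+01 -2.37232e+01  7.00000e-02  3.43000e-02
 -1.00000e-04]
position [0.1767 0.5466 0.2126]
orientation [-4.8920e-01 -3.1028e+00  2.6000e-03]
wrist_force [ 0.3071 -0.6422  0.2844]
torque [-0.0083 -0.004  -0.0424]
opening 1.0019
side [[501.74, 0.0, 270.25], [0.0, 501.74, 213.58], [0.0, 0.0, 1.0]] [[0.9957, -0.0907, 0.0203], [-0.0509, -0.7147, -0.6975], [0.0778, 0.6935, -0.7163]] [-0.6286, 0.1226, 0.9926]
top [[418.63, 0.0, 288.78], [0.0, 418.63, 213.31], [0.0, 0.0, 1.0]] [[-0.0105, -0.9999, -0.0083], [-0.9876, 0.0117, -0.1565], [0.1565, 0.0066, -0.9876]] [0.0774, 0.6173, 1.0285]
```

View pics/side0.png

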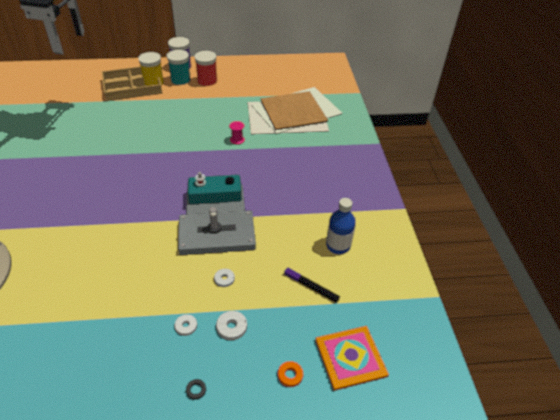

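View pics/top0.png

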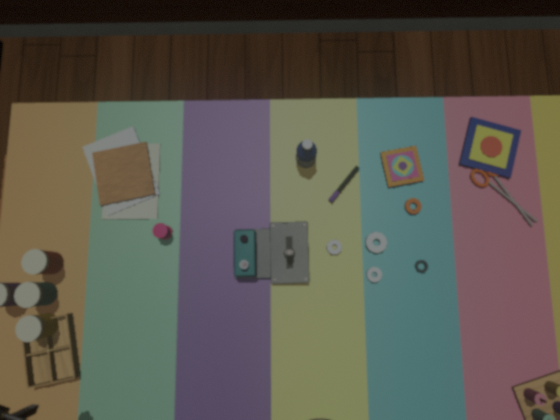

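The aluminium rings are at side (224,278), (186,325) and (232,325), and the largest looks to be (232,325), which is top (376,243). Orange is at side (290,374) / top (413,206), dark at side (196,389) / top (421,266). The winder is at side (217,225) / top (290,253). In the top view, the scissors' orange handle at (481,178) could be mistaken for the orange ring.

```bash
cat > h.py <<'E'
import cv2,numpy as np
from rig import r
P={n:r.camera_params(n) for n in("side","top")}
def cast(n,uv,z):
    p=P[n];R=np.array(p["R"]);t=np.array(p["t"]);K=np.array(p["mtx"])
    d=R.T@np.linalg.solve(K,[uv[0],uv[1],1.]);c=-R.T@t
    return c+d*(z-c[2])/d[2]
def proj(n,X):
    p=P[n];q=np.array(p["mtx"])@(np.array(p["R"])@np.array(X)+np.array(p["t"]));return q[:2]/q[2]
def tri(us,ut):
    A=[];b=[]
    for n,uv in(("side",us),("top",ut)):
        p=P[n];R=np.array(p["R"]);t=np.array(p["t"]);K=np.array(p["mtx"])
        M=K@np.c_[R,t]
        for i in(0,1):
            q=M[i]-uv[i]*M[2];A.append(q[:3]);b.append(-q[3])
    return np.linalg.lstsq(np.array(A),np.array(b),rcond=None)[0]
def rect(im,n,cx,cy,z,half,ppm=2000,out=None):
    # metric top-down rectification of plane z around (cx,cy): col=+x, row=-y
    N=int(2*half*ppm)
    c=[(cx-half,cy+half),(cx+half,cy+half),(cx+half,cy-half),(cx-half,cy-half)]
    src=np.float32([proj(n,[a,b,z]) for a,b in c]);dst=np.float32([[0,0],[N,0],[N,N],[0,N]])
    return cv2.warpPerspective(im,cv2.getPerspectiveTransform(src,dst),(N,N),flags=cv2.INTER_CUBIC)
E
python3 - <<'E'
from h import *
rough={'a':((224,278),(334,247),.014),'b':((186,325),(374,275),.014),'c':((232,325),(376,243),.014),'or':((290,374),(413,206),.012),'dk':((196,389),(421,266),.010)}
for k,(s,t,z) in rough.items(): print(k,cast("side",s,z).round(4),cast("top",t,z).round(4))
for n,b in(("side",(160,160,330,420)),("top",(225,180,445,300))):
    im=cv2.imread(f"pics/{n}0.png");x0,y0,x1,y1=b
    c=im[y0:y1,x0:x1];f=min(800/c.shape[1],600/c.shape[0]);cv2.imwrite(f"pics/{n}0c.png",cv2.resize(c,None,fx=f,fy=f,interpolation=cv2.INTER_CUBIC));print(n,f)
E
```

```text
a [ 0.5347 -0.057   0.014 ] [ 0.5328 -0.0469  0.014 ]
b [ 0.4633 -0.1576  0.014 ] [ 0.4591 -0.1485  0.014 ]
c [ 0.5463 -0.1641  0.014 ] [ 0.5421 -0.1573  0.014 ]
or [ 0.6404 -0.2658  0.012 ] [ 0.6398 -0.2603  0.012 ]
dk [ 0.4824 -0.2785  0.01  ] [ 0.4811 -0.2727  0.01  ]
side 2.3076923076923075
top 3.6363636363636362
```

View pics/side0c.png

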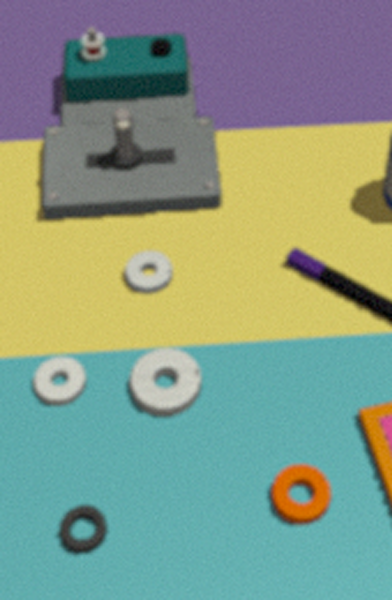

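View pics/top0c.png

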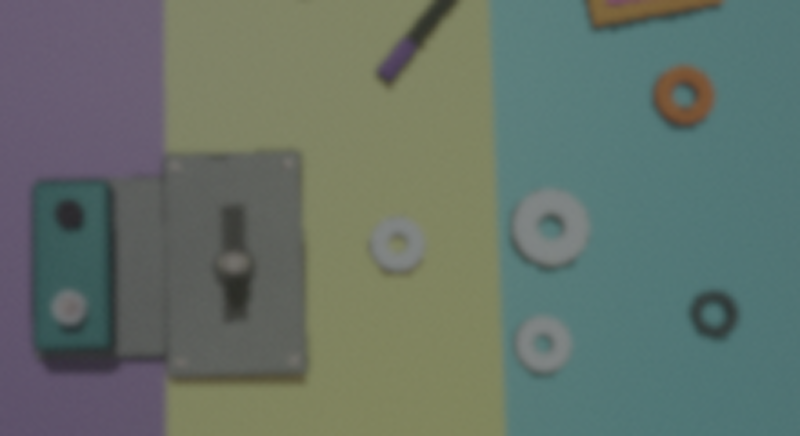

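The close crop confirms ring c at side (232,325) as the largest aluminium ring; the two smaller ones are look-alikes. Next I'll measure with masks.

```bash
cat > rings.py <<'E'
from h import *
R0={'large':([.543,-.16],.014),'a':([.534,-.05],.014),'b':([.46,-.152],.014),'middle':([.640,-.262],.012),'small':([.482,-.275],.010)}
def measure(tag,names=R0):
    for n in("side","top"):
        im=cv2.imread(f"pics/{n}{tag}.png")
        lab=cv2.cvtColor(im,cv2.COLOR_BGR2LAB).astype(float)
        for k in names:
            (x,y),t=R0[k]
            u,v=proj(n,[x,y,t/2]).round().astype(int)
            w=24;sub=lab[v-w:v+w,u-w:u+w]
            bg=np.median(sub.reshape(-1,3),0)
            d=np.linalg.norm((sub-bg)*[1,1,1],axis=2)
            d8=np.clip(d,0,255).astype(np.uint8)
            th,m=cv2.threshold(d8,0,255,cv2.THRESH_OTSU)
            cs,_=cv2.findContours(m,cv2.RETR_EXTERNAL,cv2.CHAIN_APPROX_NONE)
            c=max(cs,key=cv2.contourArea)
            e=cv2.fitEllipse(c);M=cv2.moments(c)
            uv=(M['m10']/M['m00']+u-w,M['m01']/M['m00']+v-w)
            X=cast(n,uv,t/2)
            print(n,k,'uv',np.round(uv,1),'ell',np.round(e[1],1),'xy',X[:2].round(4),'th',th)
E
python3 -c "
from rings import *
measure('0')"
```

```text
side large uv [229.7 313.3] ell [34. 46.] xy [ 0.5429 -0.1345] th 32.0
side a uv [223.5 278.1] ell [17.8 21.5] xy [ 0.5335 -0.0518] th 28.0
side b uv [183.4 306.8] ell [13.  63.4] xy [ 0.4567 -0.1133] th 31.0
side middle uv [289.4 374.1] ell [25.  26.5] xy [ 0.64  -0.263] th 47.0
side small uv [195.3 389.3] ell [18.9 21.6] xy [ 0.4807 -0.2765] th 47.0
top large uv [356.5 243.4] ell [10.  66.3] xy [ 0.5423 -0.1073] th 11.0
top a uv [333.8 247.6] ell [15.  15.9] xy [ 0.5318 -0.0469] th 9.0
top b uv [356.6 275.3] ell [12.4 63.9] xy [ 0.459  -0.1044] th 13.0
top middle uv [412.3 206.5] ell [16. 17.] xy [ 0.6395 -0.26  ] th 19.0
top small uv [421.  266.1] ell [12.3 13.4] xy [ 0.4809 -0.2742] th 22.0
```

```bash
python3 - <<'E'
from h import *
W={'side':[('L',(232,325)),('a',(224,278)),('b',(186,325))],'top':[('L',(376,243)),('a',(334,247)),('b',(374,275))]}
for n in W:
    im=cv2.imread(f"pics/{n}0.png");hsv=cv2.cvtColor(im,cv2.COLOR_BGR2HSV)
    for k,(u,v) in W[n]:
        w=22;s=hsv[v-w:v+w,u-w:u+w,1]
        th,m=cv2.threshold(s,0,255,cv2.THRESH_OTSU+cv2.THRESH_BINARY_INV)
        cs,_=cv2.findContours(m,cv2.RETR_EXTERNAL,cv2.CHAIN_APPROX_NONE)
        c=min(cs,key=lambda c:-cv2.pointPolygonTest(cv2.convexHull(c),(w,w),True) if len(c)>20 else 99)
        M=cv2.moments(c);uv=(M['m10']/M['m00']+u-w,M['m01']/M['m00']+v-w)
        print(n,k,np.round(uv,1),np.round(cv2.fitEllipse(c)[1],1),cast(n,uv,.007)[:2].round(4),th)
for n,b in(("side",(172,165,262,260)),("top",(228,215,318,290))):
    im=cv2.imread(f"pics/{n}0.png");x0,y0,x1,y1=b
    c=im[y0:y1,x0:x1];f=6;cv2.imwrite(f"pics/{n}0w.png",cv2.convertScaleAbs(cv2.resize(c,None,fx=f,fy=f,interpolation=cv2.INTER_CUBIC),alpha=1.0 if n=='side' else 1.8))
E
```

```text
side L [231.2 324.6] [29.5 34. ] [ 0.5448 -0.1588] 66.0
side a [223.9 277.2] [17.2 20.4] [ 0.5343 -0.0499] 75.0
side b [185.2 324.1] [20.7 24.5] [ 0.4611 -0.1512] 70.0
top L [375.9 242.2] [20.9 21.1] [ 0.5448 -0.1585] 44.0
top a [333.9 246.7] [14.5 15. ] [ 0.5343 -0.0473] 40.0
top b [373.8 274.2] [15.4 15.8] [ 0.4612 -0.1495] 48.0
```

View pics/side0w.png

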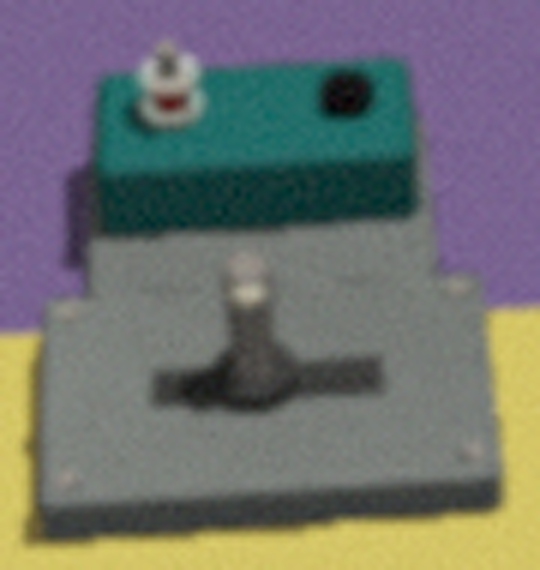

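View pics/top0w.png

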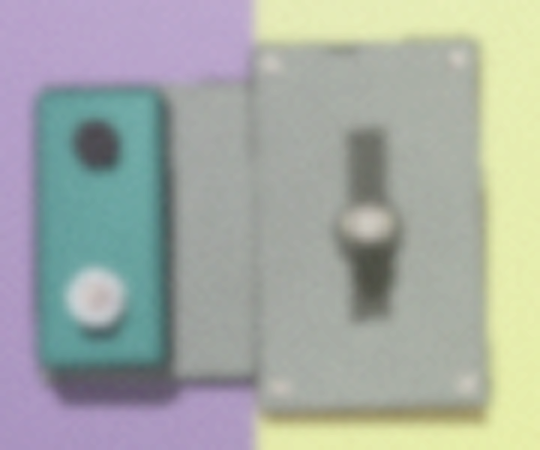

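```bash
python3 - <<'E'
from h import *
T=lambda x,y:((x+.5)/6-.5+228,(y+.5)/6-.5+215)
S=lambda x,y:((x+.5)/6-.5+172,(y+.5)/6-.5+165)
pt=[T(270,63),T(458,57),T(467,383),T(280,387)]
ps=[S(460,286),S(470,452),S(68,480),S(68,308)]
for n,q in(("top",pt),("side",ps)):
    X=np.array([cast(n,p,.022)[:2] for p in q]);print(n,X.round(4).tolist(),'ctr',X.mean(0).round(4))
    v=(X[0]-X[3]+X[1]-X[2]);w=(X[0]-X[1]+X[3]-X[2]);print(np.arctan2(v[1],v[0]),np.arctan2(-w[0],w[1]))
for n,q in(("top",[T(367,128),T(371,320)]),("side",[S(382,374),S(154,388)])):
    X=np.array([cast(n,p,.022)[:2] for p in q]);print('slot',n,X.round(4).tolist(),X.mean(0).round(4),np.arctan2(*(X[0]-X[1])[::-1]))
us,ut=S(246,264),T(369,219)
print('spindle',tri(us,ut).round(4),cast("side",us,.082).round(4),cast("top",ut,.082).round(4))
# collar base
print('collar side front/ctr',cast("side",S(250,385),.030).round(4))
E
```

```text
top [[0.5916, 0.1136], [0.5933, 0.0312], [0.4522, 0.0297], [0.4514, 0.1099]] ctr [0.5221 0.0711]
0.01866819842611526 0.01565624796131714
side [[0.5926, 0.112], [0.5912, 0.0313], [0.4531, 0.0286], [0.4506, 0.1109]] ctr [0.5219 0.0707]
0.013325636454530262 0.0064045303322883065
slot top [[0.5625, 0.0714], [0.4795, 0.0706]] [0.521 0.071] 0.01026087704998418
slot side [[0.5623, 0.0703], [0.4819, 0.0694]] [0.5221 0.0698] 0.011556601026614604
spindle [0.5183 0.0705 0.0805] [0.5179 0.0689 0.082 ] [0.5189 0.0706 0.082 ]
collar side front/ctr [0.516 0.061 0.03 ]
```

```bash
cat > plan.py <<'E'
import sys,numpy as np
from rig import r
from scipy.spatial.transform import Rotation as Ro
def state():
    s=r.sense();return np.array(s["position"]),Ro.from_rotvec(s["orientation"]),s
def ang(R): 
    y=R.as_matrix()[:,1];return np.degrees(np.arctan2(y[1],y[0]))
def plan(p,jaw=None,n=None,step=4.8):
    pos,R,s=state();p=np.array(p)
    # desired orientation: tool straight down, jaw angle (mod 180)
    a=ang(R); jaw=a if jaw is None else jaw
    d=(jaw-a+90)%180-90; j=np.radians(a+d)
    y=np.array([np.cos(j),np.sin(j),0]);z=np.array([0,0,-1.]);G=Ro.from_matrix(np.c_[np.cross(y,z),y,z])
    rel=(R.inv()*G).as_rotvec()
    k=max(int(np.ceil(np.abs(p-pos).max()*100/step)),int(np.ceil(np.abs(rel).max()/.14)),1)
    k=n or k
    cur=R;
    print("pos",pos.round(4),"jaw",round(ang(R),1),"tilt",np.round(rel,3),"q6",round(s["qpos"][5],2),"F",np.round(s["wrist_force"],1),"open",round(s["opening"]*94,1),"t",round(s["time"],2),"rows",k)
    for i in range(k):
        t=cur.inv().apply((p-pos)/k)*100;print([round(float(v),2) for v in t]+[round(float(v),3) for v in rel/k])
        cur=cur*Ro.from_rotvec(rel/k)
if __name__=="__main__":
    a=[float(v) for v in sys.argv[1:]]
    plan(a[:3],a[3] if len(a)>3 else None,int(a[4]) if len(a)>4 else None)
E
python3 plan.py 0.545 -0.1586 0.20 0
```

```text
pos [0.1767 0.5466 0.2127] jaw 72.1 tilt [-1.000e-03  1.000e-03  1.258e+00] q6 -0.12 F [-0.1  0.4 -0.2] open 94.1 t 0.1 rows 15
[-3.78, -3.72, 0.09, -0.0, 0.0, 0.084]
[-4.08, -3.39, 0.09, -0.0, 0.0, 0.084]
[-4.35, -3.03, 0.09, -0.0, 0.0, 0.084]
[-4.59, -2.66, 0.09, -0.0, 0.0, 0.084]
[-4.8, -2.27, 0.09, -0.0, 0.0, 0.084]
[-4.97, -1.86, 0.09, -0.0, 0.0, 0.084]
[-5.11, -1.43, 0.09, -0.0, 0.0, 0.084]
[-5.21, -1.0, 0.09, -0.0, 0.0, 0.084]
[-5.27, -0.56, 0.09, -0.0, 0.0, 0.084]
[-5.3, -0.12, 0.09, -0.0, 0.0, 0.084]
[-5.29, 0.33, 0.09, -0.0, 0.0, 0.084]
[-5.25, 0.77, 0.09, -0.0, 0.0, 0.084]
[-5.16, 1.21, 0.09, -0.0, 0.0, 0.084]
[-5.05, 1.64, 0.08, -0.0, 0.0, 0.084]
[-4.89, 2.05, 0.08, -0.0, 0.0, 0.084]
```

Request:
move_arm(
  targets=[
    [-3.7,-3.6,0,0,0,0.08,7],
    [-4,-3.3,0,0,0,0.08,7],
    [-4.2,-3,0,0,0,0.08,7],
    [-4.4,-2.6,0,0,0,0.08,7],
    [-4.6,-2.2,0,0,0,0.08,7],
    [-4.7,-1.8,0,0,0,0.08,7],
    [-4.8,-1.4,0,0,0,0.08,7],
    [-4.9,-1,0,0,0,0.08,7],
    [-4.9,-0.5,0,0,0,0.08,7],
    [-4.9,-0.1,0,0,0,0.08,7],
  ],
  force=15,
)

```text
time: 1.1
position: [0.4077, 0.1034, 0.2091]
orientation: [-1.684, -2.651, 0.005]
wrist_force: [0.9, 0.9, -0.3]
opening: 0.744
```

```bash
python3 plan.py 0.545 -0.1586 0.1 0
```

```text
pos [0.4077 0.1034 0.2091] jaw 25.1 tilt [-0.003  0.001  0.439] q6 -0.35 F [ 0.9  0.9 -0.3] open 70.0 t 1.1 rows 6
[-4.92, 0.22, 1.82, -0.0, 0.0, 0.073]
[-4.89, 0.58, 1.82, -0.0, 0.0, 0.073]
[-4.84, 0.94, 1.82, -0.0, 0.0, 0.073]
[-4.76, 1.29, 1.82, -0.0, 0.0, 0.073]
[-4.65, 1.63, 1.82, -0.0, 0.0, 0.073]
[-4.52, 1.96, 1.82, -0.0, 0.0, 0.073]
```

Request:
move_arm(
  targets=[
    [-4.6,0.2,1.7,0,0,0.07,7],
    [-4.6,0.6,1.7,0,0,0.07,7],
    [-4.5,0.9,1.7,0,0,0.07,7],
    [-4.5,1.3,1.7,0,0,0.07,7],
    [-4.4,1.6,1.7,0,0,0.07,7],
    [-4,1.8,1,0,0,0.07,7],
  ],
)

```text
time: 1.7
position: [0.5388, -0.1455, 0.1145]
orientation: [2.224, 2.216, 0.003]
wrist_force: [1.3, 1.5, 0.8]
opening: 0.744
```

```bash
python3 plan.py 0.545 -0.1586 0.03 0
```

```text
pos [ 0.5388 -0.1455  0.1145] jaw -0.2 tilt [ 0.002 -0.    -0.004] q6 -0.39 F [1.3 1.5 0.8] open 69.9 t 1.7 rows 2
[-0.65, 0.3, 4.23, 0.001, -0.0, -0.002]
[-0.65, 0.3, 4.23, 0.001, -0.0, -0.002]
```

Request:
move_arm(
  targets=[
    [-0.6,0.3,3,0,0,0,7],
    [-0.7,0.3,3,0,0,0,7],
    [0,0,0,0,0,0,7],
  ],
)

```text
time: 2.0
position: [0.5478, -0.1662, 0.0502]
orientation: [2.233, 2.206, 0.001]
wrist_force: [-1.0, 0.5, 0.2]
opening: 0.743
```

```bash
python3 plan.py 0.545 -0.1586 0.011 0; python3 - <<'E'
from h import *
for n in("side","top"): cv2.imwrite(f"pics/{n}1.png",r.camera(n)[:,:,::-1])
a=cv2.imread("pics/side1.png")[250:410,150:330];cv2.imwrite("pics/side1c.png",cv2.resize(a,None,fx=3.5,fy=3.5,interpolation=cv2.INTER_CUBIC))
E
```

```text
pos [ 0.5478 -0.1662  0.0502] jaw -0.7 tilt [ 0.003  0.001 -0.012] q6 -0.4 F [-1.   0.5  0.2] open 69.9 t 2.0 rows 1
[0.76, -0.3, 3.92, 0.003, 0.001, -0.012]
```

View pics/side1c.png

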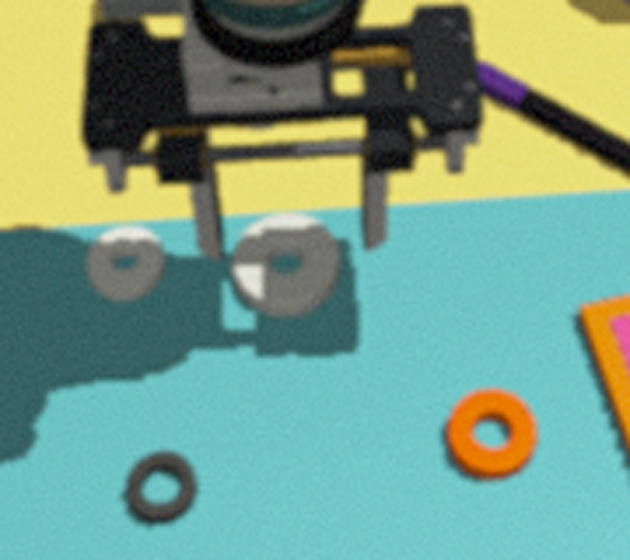

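The gripper straddles the ring at crop (287,265), one finger on each side. I'll descend and squeeze.

Request:
move_arm(
  targets=[
    [0.7,-0.3,1.3,0,0,-0.01,7],
    [0,0,1.3,0,0,0,7],
    [0,0,0.8,0,0,0,7],
    [0,0,0,0,0,0,7],
  ],
)

```text
time: 2.5
position: [0.5499, -0.1576, 0.0242]
orientation: [2.208, 2.212, 0.011]
wrist_force: [-0.5, -0.9, -0.0]
opening: 0.744
```

```bash
python3 plan.py 0.545 -0.1586 0.011 0
```

```text
pos [ 0.5499 -0.1576  0.0242] jaw 0.1 tilt [0.016 0.006 0.002] q6 -0.4 F [-0.5 -0.9 -0. ] open 69.9 t 2.5 rows 1
[-0.09, -0.51, 1.31, 0.016, 0.006, 0.002]
```

Request:
move_arm(
  targets=[
    [-0.1,-0.5,0,0.016,0.006,0,7],
    [0,0,0,0,0,0,7],
  ],
)

```text
time: 2.7
position: [0.5454, -0.1588, 0.0254]
orientation: [2.218, 2.223, 0.0]
wrist_force: [-0.4, 0.2, -0.5]
opening: 0.746
```

```bash
python3 plan.py 0.545 -0.1586 0.011 0
```

```text
pos [ 0.5454 -0.1588  0.0254] jaw 0.1 tilt [0.001 0.001 0.003] q6 -0.41 F [-0.4  0.2 -0.5] open 70.1 t 2.7 rows 1
[0.02, -0.04, 1.44, 0.001, 0.001, 0.003]
```

Request:
move_arm(
  targets=[
    [0,0,0.8,0,0,0,7],
    [0,0,0.6,0,0,0,7],
    [0,0,0,0,0,0,5.4],
    [0,0,0,0,0,0,5.4],
    [0,0,0,0,0,0,5.4],
  ],
  force=8,
)

```text
time: 3.2
position: [0.5458, -0.1594, 0.0109]
orientation: [2.218, 2.222, 0.001]
wrist_force: [0.1, -0.1, 2.3]
opening: 0.6
```

```bash
python3 plan.py 0.545 -0.1586 0.011 0
```

```text
pos [ 0.5458 -0.1594  0.0109] jaw 0.1 tilt [0.002 0.001 0.002] q6 -0.41 F [ 0.1 -0.1  2.3] open 56.4 t 3.2 rows 1
[0.08, -0.08, -0.01, 0.002, 0.001, 0.002]
```

Request:
move_arm(
  targets=[
    [0,0,0,0,0,0,7],
    [0,0,0,0,0,0,7],
    [0,0,0,0,0,0.14,7],
    [0,0,0,0,0,0.14,7],
    [0,0,0,0,0,0.14,7],
    [0,0,0,0,0,0.14,7],
    [0,0,0,0,0,0.14,7],
    [0,0,0,0,0,0.14,7],
    [0,0,0,0,0,0.14,7],
    [0,0,0,0,0,0.14,7],
  ],
)

```text
time: 4.2
position: [0.547, -0.1597, 0.0118]
orientation: [3.073, 0.635, 0.007]
wrist_force: [0.3, 0.5, -0.2]
opening: 0.745
```

```bash
python3 plan.py 0.5458 -0.1594 0.011 -90
```

```text
pos [ 0.547  -0.1597  0.0118] jaw -66.7 tilt [ 0.003 -0.004  0.408] q6 0.76 F [ 0.3  0.5 -0.2] open 70.0 t 4.2 rows 3
[-0.03, -0.02, 0.03, 0.001, -0.001, 0.136]
[-0.04, -0.02, 0.03, 0.001, -0.001, 0.136]
[-0.04, -0.01, 0.03, 0.001, -0.001, 0.136]
```

Request:
move_arm(
  targets=[
    [0,0,0,0,0,0.14,7],
    [0,0,0,0,0,0.14,7],
    [0,0,0,0,0,0.12,7],
    [-0.1,-0.05,0,0,0,0,7],
    [0,0,0,0,0,0,7],
  ],
)

```text
time: 4.7
position: [0.5464, -0.1592, 0.0122]
orientation: [3.139, -0.012, 0.01]
wrist_force: [-0.8, -0.3, 0.0]
opening: 0.742
```

```bash
python3 plan.py 0.5458 -0.1594 0.011 -90
```

```text
pos [ 0.5464 -0.1592  0.0122] jaw -90.4 tilt [ 0.003 -0.006 -0.008] q6 1.17 F [-0.8 -0.3  0. ] open 69.8 t 4.7 rows 1
[-0.06, 0.02, 0.12, 0.003, -0.006, -0.008]
```

Request:
move_arm(
  targets=[
    [-0.06,0,0.1,0,-0.006,-0.008,7],
    [0,0,0,0,0,0,5.2],
    [0,0,0,0,0,0,5.2],
    [0,0,0,0,0,0,5.2],
    [0,0,0,0,0,0,5.2],
  ],
  force=20,
)

```text
time: 5.2
position: [0.5458, -0.1591, 0.0112]
orientation: [3.139, 0.009, -0.001]
wrist_force: [-0.5, -0.2, 0.1]
opening: 0.582
```

```bash
python3 plan.py 0.5185 0.070 0.13 -90
```

```text
pos [ 0.5458 -0.1591  0.0112] jaw -89.7 tilt [0.003 0.    0.006] q6 1.16 F [-0.5 -0.2  0.1] open 54.7 t 5.2 rows 5
[-0.52, -4.58, -2.39, 0.001, 0.0, 0.001]
[-0.53, -4.58, -2.39, 0.001, 0.0, 0.001]
[-0.53, -4.58, -2.38, 0.001, 0.0, 0.001]
[-0.54, -4.58, -2.38, 0.001, 0.0, 0.001]
[-0.54, -4.58, -2.38, 0.001, 0.0, 0.001]
```

Request:
move_arm(
  targets=[
    [0,0,-2,0,0,0,5.2],
    [0,0,-3,0,0,0,5.2],
    [0,0,-3,0,0,0,5.2],
    [0,0,-3,0,0,0,5.2],
    [-0.5,-4,-1,0,0,0,5.2],
    [-0.5,-4.5,0,0,0,0,5.2],
    [-0.5,-4.5,0,0,0,0,5.2],
    [-0.5,-4.5,0,0,0,0,5.2],
    [-0.5,-3,0,0,0,0,5.2],
    [0,0,0,0,0,0,5.2],
  ],
)

```text
time: 6.2
position: [0.519, 0.0512, 0.1343]
orientation: [3.14, 0.004, -0.001]
wrist_force: [-0.7, -0.5, -0.8]
opening: 0.585
```

```bash
python3 plan.py 0.5185 0.070 0.11 -90;  python3 - <<'E'
from h import *
for n in("side","top"): cv2.imwrite(f"pics/{n}2.png",r.camera(n)[:,:,::-1])
a=cv2.imread("pics/side2.png")[100:280,130:310];cv2.imwrite("pics/side2c.png",cv2.resize(a,None,fx=3.3,fy=3.3,interpolation=cv2.INTER_CUBIC))
E
```

```text
pos [0.519  0.0512 0.1343] jaw -89.9 tilt [0.001 0.    0.002] q6 1.53 F [-0.7 -0.5 -0.8] open 55.0 t 6.2 rows 1
[-0.04, -1.88, 2.43, 0.001, 0.0, 0.002]
```

View pics/side2c.png

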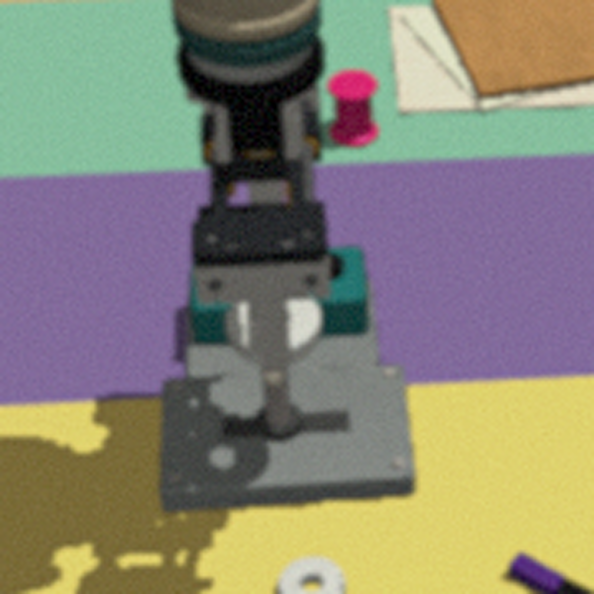

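```bash
python3 - <<'E'
from h import *
for z in(.123,.130,.137): print(z,proj("side",[.519,.0512,z]).round(1),proj("top",[.519,.0512,z]).round(1))
for n,b in(("side",(190,180,240,215)),("top",(220,215,320,290))):
    c=cv2.imread(f"pics/{n}2.png")[b[1]:b[3],b[0]:b[2]];f=600//(b[3]-b[1]);cv2.imwrite(f"pics/{n}2d.png",cv2.convertScaleAbs(cv2.resize(c,None,fx=f,fy=f,interpolation=cv2.INTER_CUBIC),alpha=1 if n=='side' else 1.8));print(f)
E
```

```text
0.123 [211.9 200.2] [297.1 249.8]
0.13 [211.7 197.6] [297.2 249.6]
0.137 [211.5 195. ] [297.2 249.4]
17
8
```

View pics/side2d.png

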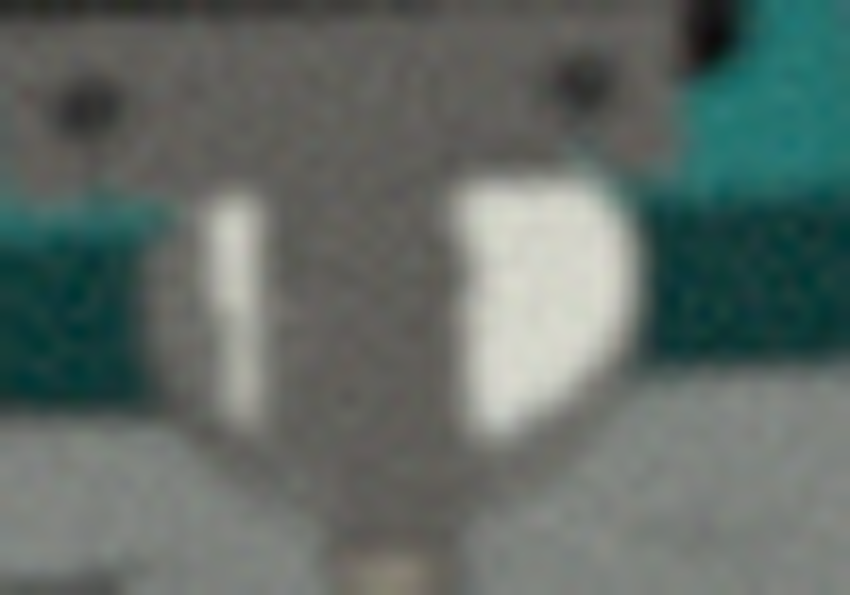

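View pics/top2d.png

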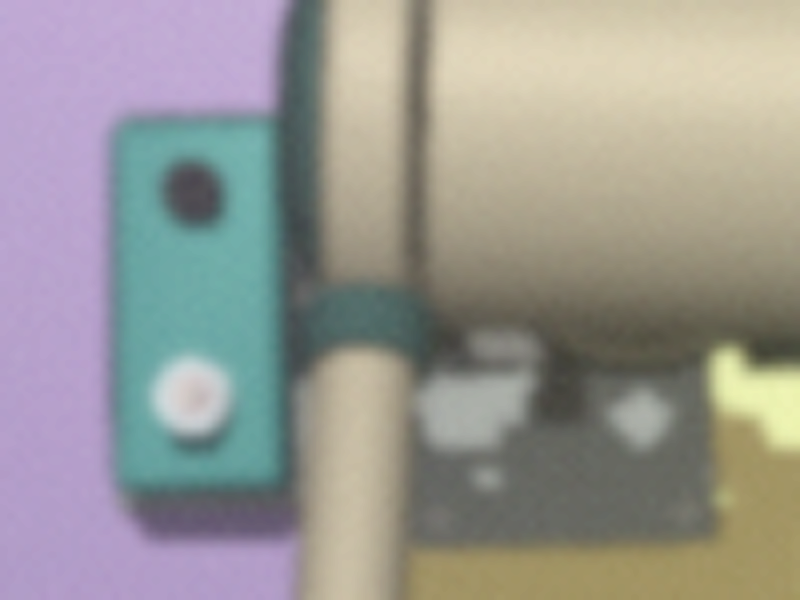

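```bash
python3 - <<'E'
from h import *
for y in(.023,.015,.010): print(y,proj("side",[.519,y,.13]).round(1),proj("side",[.519,y,.16]).round(1))
print(proj("side",[.529,.05,.13])-proj("side",[.519,.05,.13]))
im=cv2.imread("pics/side2.png")[:,:,::-1].astype(int)
for v in(194,197,200,203): print(v,im[v,194:236].sum(1).tolist())
E
```

```text
0.023 [211.8 207.9] [210.8 196.5]
0.015 [211.9 210.8] [210.9 199.5]
0.01 [211.9 212.7] [210.9 201.4]
[ 5.1687937 -0.2494346]
194 [167, 160, 169, 177, 225, 276, 301, 339, 471, 581, 542, 383, 278, 273, 290, 298, 285, 274, 290, 274, 286, 266, 328, 460, 576, 629, 614, 628, 624, 627, 623, 623, 522, 349, 173, 130, 144, 138, 140, 132, 150, 122]
197 [104, 152, 137, 172, 239, 303, 321, 328, 441, 546, 536, 396, 326, 287, 293, 287, 297, 283, 267, 283, 288, 275, 316, 451, 553, 611, 629, 621, 624, 625, 629, 627, 537, 359, 183, 108, 150, 130, 136, 136, 151, 131]
200 [137, 136, 139, 165, 211, 279, 304, 314, 336, 451, 482, 392, 313, 307, 298, 281, 290, 270, 281, 287, 283, 281, 323, 453, 592, 632, 631, 638, 629, 626, 591, 507, 387, 247, 160, 125, 135, 117, 140, 131, 127, 149]
203 [135, 145, 145, 153, 182, 215, 258, 282, 341, 434, 471, 382, 309, 290, 277, 284, 263, 284, 276, 273, 279, 277, 326, 424, 565, 615, 594, 556, 507, 431, 364, 337, 329, 352, 370, 373, 384, 372, 391, 400, 380, 396]
```

Request:
move_arm(
  targets=[
    [-0.1,-1.8,0,0,0,0,5.2],
    [0,0,1.5,0,0,0,5.2],
    [0,0,1,0,0,0,5.2],
    [0,0,0,0,0,0,5.2],
  ],
)

```text
time: 6.7
position: [0.5213, 0.061, 0.1084]
orientation: [3.135, -0.007, 0.004]
wrist_force: [-0.2, -0.5, -1.3]
opening: 0.58
```

```bash
python3 plan.py 0.5175 0.0695 0.098 -90
```

```text
pos [0.5213 0.061  0.1084] jaw -90.3 tilt [ 0.006 -0.003 -0.004] q6 1.57 F [-0.2 -0.5 -1.3] open 54.5 t 6.7 rows 1
[-0.39, -0.86, 1.04, 0.006, -0.003, -0.004]
```

Request:
move_arm(
  targets=[
    [-0.4,-0.85,0.5,0.006,-0.003,0,5.2],
    [0,0,0.4,0,0,0,5.2],
    [0,0,0,0,0,0,5.2],
  ],
)

```text
time: 7.0
position: [0.5178, 0.068, 0.0988]
orientation: [3.141, -0.012, -0.001]
wrist_force: [-0.5, 0.7, -0.8]
opening: 0.584
```

```bash
python3 plan.py 0.5175 0.0695 0.098 -90
```

```text
pos [0.5178 0.068  0.0988] jaw -90.4 tilt [ 0.     0.001 -0.008] q6 1.58 F [-0.5  0.7 -0.8] open 54.9 t 7.0 rows 1
[-0.03, -0.15, 0.08, 0.0, 0.001, -0.008]
```

Request:
move_arm(
  targets=[
    [0,-0.15,0,0,0,0,5.2],
    [0,0,0.3,0,0,0,5.2],
    [0,0,0.3,0,0,0,5.2],
    [0,0,0,0,0,0,5.2],
  ],
)

```text
time: 7.4
position: [0.5185, 0.0696, 0.0931]
orientation: [3.141, -0.012, 0.002]
wrist_force: [-0.2, 0.1, -1.4]
opening: 0.585
```

```bash
python3 plan.py 0.5175 0.0695 0.09 -90
```

```text
pos [0.5185 0.0696 0.0931] jaw -90.4 tilt [ 0.001 -0.001 -0.007] q6 1.58 F [-0.2  0.1 -1.4] open 55.0 t 7.4 rows 1
[-0.1, 0.01, 0.31, 0.001, -0.001, -0.007]
```

Request:
move_arm(
  targets=[
    [-0.1,0,0.1,0,0,-0.007,5.2],
    [0,0,0.2,0,0,0,5.2],
    [0,0,0,0,0,0,5.2],
  ],
)

```text
time: 7.7
position: [0.517, 0.0699, 0.0899]
orientation: [-3.142, -0.0, -0.001]
wrist_force: [-0.8, 0.5, -1.0]
opening: 0.585
```

```bash
python3 plan.py 0.5175 0.0695 0.088 -90
```

```text
pos [0.517  0.0699 0.0899] jaw -90.0 tilt [-0.    -0.001  0.   ] q6 1.57 F [-0.8  0.5 -1. ] open 55.0 t 7.7 rows 1
[0.05, 0.04, 0.19, -0.0, -0.001, 0.0]
```

Request:
move_arm(
  targets=[
    [0,0,0.2,0,0,0,5.2],
    [0,0,0.2,0,0,0,5.2],
    [0,0,0,0,0,0,5.2],
  ],
)

```text
time: 8.0
position: [0.5169, 0.0708, 0.0865]
orientation: [-3.14, 0.0, -0.001]
wrist_force: [-1.4, 0.9, -0.7]
opening: 0.581
```

```bash
python3 plan.py 0.5175 0.0695 0.084 -90
```

```text
pos [0.5169 0.0708 0.0865] jaw -90.0 tilt [-0.002 -0.001 -0.   ] q6 1.57 F [-1.4  0.9 -0.7] open 54.6 t 8.0 rows 1
[0.06, 0.13, 0.25, -0.002, -0.001, -0.0]
```

Request:
move_arm(
  targets=[
    [0,0.05,0.3,0,0,0,5.2],
    [0,0,0.3,0,0,0,5.2],
    [0,0,0,0,0,0,5.2],
  ],
)

```text
time: 8.3
position: [0.5164, 0.0707, 0.0804]
orientation: [-3.139, 0.001, -0.0]
wrist_force: [0.1, 1.5, -2.5]
opening: 0.585
```

```bash
python3 plan.py 0.5175 0.0695 0.078 -90
```

```text
pos [0.5164 0.0707 0.0804] jaw -90.0 tilt [-0.002 -0.    -0.   ] q6 1.57 F [ 0.1  1.5 -2.5] open 55.0 t 8.3 rows 1
[0.11, 0.12, 0.24, -0.002, -0.0, -0.0]
```

```bash
cat > look.py <<'E'
import sys
from h import *
n,tag,x0,y0,x1,y1=sys.argv[1],sys.argv[2],*map(int,sys.argv[3:7])
im=r.camera(n)[:,:,::-1];cv2.imwrite(f"pics/{n}{tag}.png",im)
c=im[y0:y1,x0:x1];f=min(780/(x1-x0),580/(y1-y0));cv2.imwrite(f"pics/{n}{tag}c.png",cv2.convertScaleAbs(cv2.resize(c,None,fx=f,fy=f,interpolation=cv2.INTER_CUBIC),alpha=1 if n=='side' else 1.7))
print(r.sense()["time"],f)
E
python3 look.py side 3 170 160 270 250
```

```text
8.35 6.444444444444445
```

View pics/side3c.png

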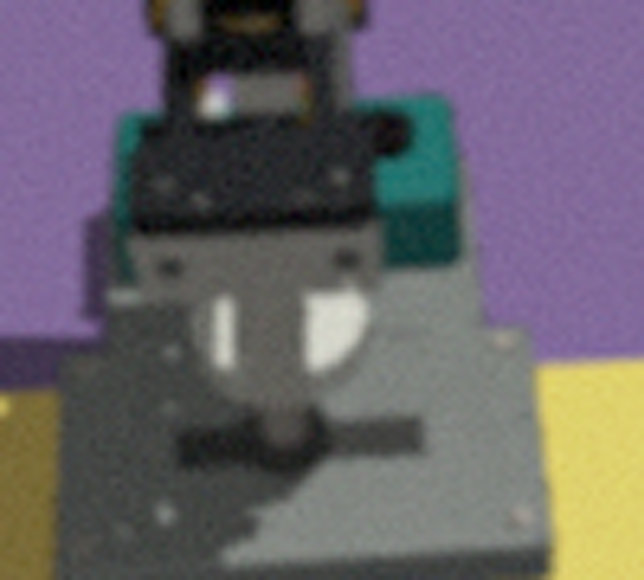

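The shaft shows only below the ring, at crop (283,430), so the ring is threaded. Continuing down.

Request:
move_arm(
  targets=[
    [0.05,0.05,0.6,0,0,0,5.2],
    [0,0,0.6,0,0,0,5.2],
    [0,0,0.6,0,0,0,5.2],
    [0,0,0,0,0,0,5.2],
  ],
)

```text
time: 8.75
position: [0.5168, 0.0699, 0.0602]
orientation: [-3.14, -0.0, 0.001]
wrist_force: [0.9, 0.2, -0.1]
opening: 0.587
```

```bash
python3 plan.py 0.5175 0.0695 0.043 -90
```

```text
pos [0.5168 0.0699 0.0602] jaw -90.0 tilt [-0.002  0.     0.   ] q6 1.57 F [ 0.9  0.2 -0.1] open 55.2 t 8.75 rows 1
[0.07, 0.04, 1.72, -0.002, 0.0, 0.0]
```

Request:
move_arm(
  targets=[
    [0,0,0.6,0,0,0,5.2],
    [0,0,0.6,0,0,0,5.2],
    [0,0,0.4,0,0,0,5.2],
    [0,0,0,0,0,0,5.2],
  ],
)

```text
time: 9.15
position: [0.5166, 0.0696, 0.0422]
orientation: [-3.14, -0.0, 0.002]
wrist_force: [-0.1, -0.0, -1.5]
opening: 0.586
```

```bash
python3 plan.py 0.5175 0.0695 0.042 -90
```

```text
pos [0.5166 0.0696 0.0422] jaw -90.0 tilt [-0.001  0.001  0.   ] q6 1.57 F [-0.1 -0.  -1.5] open 55.1 t 9.15 rows 1
[0.09, 0.01, 0.02, -0.001, 0.001, 0.0]
```

Request:
move_arm(
  targets=[
    [0,0,0.1,0,0,0,5.2],
    [0,0,0,0,0,0,5.2],
    [0,0,0,0,0,0,6.6],
    [0,0,0,0,0,0,6.8],
    [0,0,0,0,0,0,6.8],
  ],
)

```text
time: 9.65
position: [0.5184, 0.0691, 0.042]
orientation: [-3.141, -0.001, -0.004]
wrist_force: [0.3, 0.6, 0.9]
opening: 0.72
```

```bash
python3 plan.py 0.5175 0.0695 0.15 -90;python3 look.py side 4 170 160 270 250
```

```text
pos [0.5184 0.0691 0.042 ] jaw -90.0 tilt [-0.    -0.002  0.   ] q6 1.57 F [0.3 0.6 0.9] open 67.7 t 9.65 rows 3
[-0.02, -0.01, -3.6, -0.0, -0.001, 0.0]
[-0.02, -0.01, -3.6, -0.0, -0.001, 0.0]
[-0.03, -0.01, -3.6, -0.0, -0.001, 0.0]
9.7 6.444444444444445
```

View pics/side4c.png

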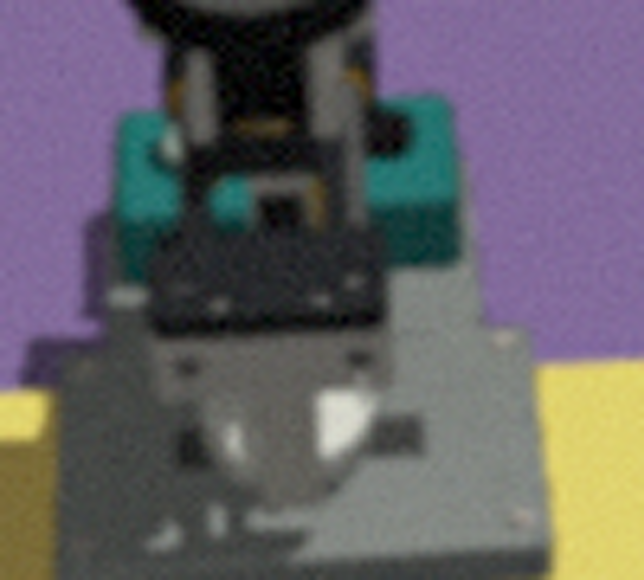

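The ring is on the collar, at crop (295,440). Rising straight up.

Request:
move_arm(
  targets=[
    [0,0,-2,0,0,0,7],
    [0,0,-3.5,0,0,0,7],
    [0,0,-4,0,0,0,7],
    [0,0,-3,0,0,0,7],
  ],
)

```text
time: 10.1
position: [0.515, 0.0686, 0.1664]
orientation: [3.141, 0.0, -0.013]
wrist_force: [-0.2, 0.3, -0.8]
opening: 0.745
```

```bash
python3 plan.py 0.640 -0.2615 0.12 -90;  python3 look.py side 5 100 90 420 400
```

```text
pos [0.515  0.0686 0.1664] jaw -90.0 tilt [0.    0.008 0.   ] q6 1.57 F [-0.2  0.3 -0.8] open 70.1 t 10.1 rows 7
[1.79, 4.72, 0.65, 0.0, 0.001, 0.0]
[1.79, 4.72, 0.65, 0.0, 0.001, 0.0]
[1.79, 4.72, 0.65, 0.0, 0.001, 0.0]
[1.79, 4.72, 0.66, 0.0, 0.001, 0.0]
[1.79, 4.72, 0.66, 0.0, 0.001, 0.0]
[1.79, 4.72, 0.66, 0.0, 0.001, 0.0]
[1.79, 4.72, 0.66, 0.0, 0.001, 0.0]
10.15 1.8709677419354838
```

View pics/side5c.png

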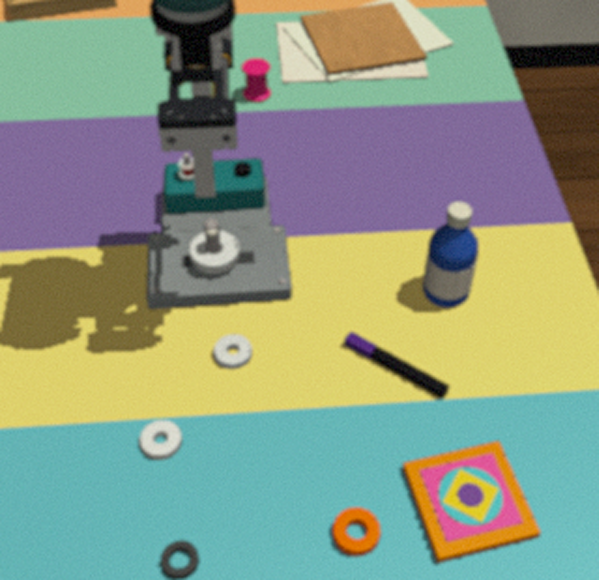

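```bash
python3 - <<'E'
from h import *
for uv in((318,337),(333,387),(386,375)): print(cast("side",uv,.012).round(3))
for uv in((382,154),(388,187),(423,182)): print(cast("top",uv,.012).round(3))
print(cast("side",(100+357/1.871,90+531/1.871),.006).round(4))
E
```

```text
[ 0.699 -0.2    0.012]
[ 0.709 -0.294  0.012]
[ 0.803 -0.281  0.012]
[ 0.784 -0.184  0.012]
[ 0.692 -0.196  0.012]
[ 0.705 -0.291  0.012]
[ 0.6425 -0.2626  0.006 ]
```

Request:
move_arm(
  targets=[
    [1.7,4.5,0.4,0,0,0,6],
    [1.7,4.5,0.4,0,0,0,6],
    [1.7,4.5,0.4,0,0,0,6],
    [1.7,4.5,0.4,0,0,0,6],
    [1.7,4.5,0.4,0,0,0,6],
    [1.6,4,0.4,0,0,0,6],
    [1,3,0.4,0,0,0,6],
    [0,0,0,0,0,0,6],
  ],
)

```text
time: 10.95
position: [0.6379, -0.2369, 0.1463]
orientation: [3.139, 0.009, 0.023]
wrist_force: [-0.3, 0.3, 1.4]
opening: 0.642
```

```bash
python3 plan.py 0.640 -0.2615 0.04 -90
```

```text
pos [ 0.6379 -0.2369  0.1463] jaw -89.7 tilt [ 0.003 -0.015  0.006] q6 1.1 F [-0.3  0.3  1.4] open 60.4 t 10.95 rows 3
[0.01, 0.81, 3.55, 0.001, -0.005, 0.002]
[0.03, 0.81, 3.55, 0.001, -0.005, 0.002]
[0.05, 0.82, 3.55, 0.001, -0.005, 0.002]
```

Request:
move_arm(
  targets=[
    [0,0.8,3.2,0,-0.005,0,6],
    [0,0.8,3.2,0,-0.005,0,6],
    [0,0.6,2,0,-0.005,0,6],
    [0,0,0,0,0,0,6],
    [0,0,0,0,0,0,6],
  ],
)

```text
time: 11.45
position: [0.6393, -0.2584, 0.0606]
orientation: [3.14, 0.007, 0.002]
wrist_force: [0.7, 0.3, 0.5]
opening: 0.641
```

```bash
python3 plan.py 0.640 -0.2615 0.011 -90
```

```text
pos [ 0.6393 -0.2584  0.0606] jaw -89.7 tilt [ 0.002 -0.001  0.005] q6 1.08 F [0.7 0.3 0.5] open 60.3 t 11.45 rows 2
[0.03, 0.15, 2.48, 0.001, -0.001, 0.002]
[0.03, 0.15, 2.48, 0.001, -0.001, 0.002]
```

Request:
move_arm(
  targets=[
    [0.1,0.3,1.5,0,0,0,6],
    [0,0,1.5,0,0,0,6],
    [0,0,1.2,0,0,0,6],
    [0,0,0,0,0,0,6],
  ],
)

```text
time: 11.85
position: [0.6429, -0.2605, 0.0205]
orientation: [3.137, 0.011, 0.013]
wrist_force: [-0.8, 0.1, 0.4]
opening: 0.64
```

```bash
python3 plan.py 0.640 -0.2615 0.011 -90;  python3 look.py side 6 220 290 360 400
```

```text
pos [ 0.6429 -0.2605  0.0205] jaw -89.6 tilt [ 0.005 -0.008  0.007] q6 1.08 F [-0.8  0.1  0.4] open 60.1 t 11.85 rows 1
[-0.3, 0.09, 0.95, 0.005, -0.008, 0.007]
11.9 5.2727272727272725
```

View pics/side6c.png

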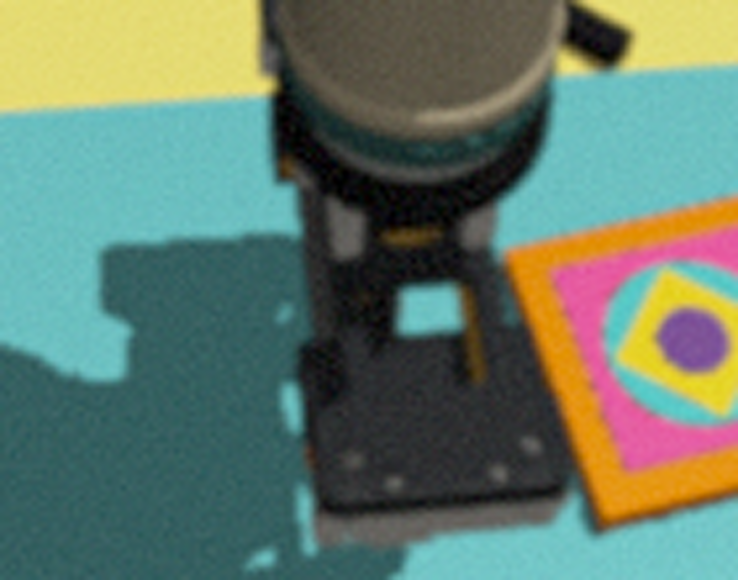

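The gripper hides the ring, and the picture is clear of it. Descending to squeeze.

Request:
move_arm(
  targets=[
    [-0.3,0.1,0.4,0.005,-0.008,0,6],
    [0,0,0.5,0,0,0,6],
    [0,0,0,0,0,0,6],
    [0,0,0,0,0,0,4.2],
    [0,0,0,0,0,0,4.2],
    [0,0,0,0,0,0,4.2],
  ],
  force=8,
)

```text
time: 12.5
position: [0.642, -0.2627, 0.0143]
orientation: [3.14, 0.011, 0.007]
wrist_force: [-0.2, -0.5, -0.0]
opening: 0.462
```

```bash
python3 plan.py 0.640 -0.2615 0.011 0
```

```text
pos [ 0.642  -0.2627  0.0143] jaw -89.6 tilt [ 0.005 -0.002 -1.564] q6 1.07 F [-0.2 -0.5 -0. ] open 43.5 t 12.5 rows 12
[-0.02, -0.01, 0.03, 0.0, -0.0, -0.13]
[-0.01, -0.01, 0.03, 0.0, -0.0, -0.13]
[-0.01, -0.01, 0.03, 0.0, -0.0, -0.13]
[-0.01, -0.02, 0.03, 0.0, -0.0, -0.13]
[-0.01, -0.02, 0.03, 0.0, -0.0, -0.13]
[-0.01, -0.02, 0.03, 0.0, -0.0, -0.13]
[-0.0, -0.02, 0.03, 0.0, -0.0, -0.13]
[-0.0, -0.02, 0.03, 0.0, -0.0, -0.13]
[0.0, -0.02, 0.03, 0.0, -0.0, -0.13]
[0.0, -0.02, 0.03, 0.0, -0.0, -0.13]
[0.01, -0.02, 0.03, 0.0, -0.0, -0.13]
[0.01, -0.02, 0.03, 0.0, -0.0, -0.13]
```

Request:
move_arm(
  targets=[
    [0,0,0,0,0,0,5.8],
    [0,0,0,0,0,0,5.8],
    [0,0,0,0,0,-0.14,5.8],
    [0,0,0,0,0,-0.14,5.8],
    [0,0,0,0,0,-0.14,5.8],
    [0,0,0,0,0,-0.14,5.8],
    [0,0,0,0,0,-0.14,5.8],
    [0,0,0,0,0,-0.14,5.8],
    [0,0,0,0,0,-0.14,5.8],
    [0,0,0,0,0,-0.14,5.8],
  ],
)

```text
time: 13.5
position: [0.6427, -0.263, 0.0153]
orientation: [2.612, 1.735, 0.006]
wrist_force: [-0.4, -1.0, 0.5]
opening: 0.617
```

```bash
python3 plan.py 0.641 -0.2627 0.011 0
```

```text
pos [ 0.6427 -0.263   0.0153] jaw -22.8 tilt [ 0.007  0.002 -0.398] q6 -0.09 F [-0.4 -1.   0.5] open 58.0 t 13.5 rows 3
[-0.01, -0.06, 0.14, 0.002, 0.001, -0.133]
[-0.0, -0.06, 0.14, 0.002, 0.001, -0.133]
[0.0, -0.06, 0.14, 0.002, 0.001, -0.133]
```

Request:
move_arm(
  targets=[
    [0,0,0,0,0,-0.14,5.8],
    [0,0,0,0,0,-0.14,5.8],
    [0,0,0,0,0,-0.11,5.8],
    [0,-0.15,0.3,0.007,0.002,0,5.8],
    [0,0,0,0,0,0,5.8],
  ],
)

```text
time: 14.0
position: [0.6413, -0.2631, 0.0125]
orientation: [2.213, 2.229, -0.002]
wrist_force: [-0.4, 0.5, -0.4]
opening: 0.615
```

```bash
python3 plan.py 0.641 -0.2627 0.011 0
```

```text
pos [ 0.6413 -0.2631  0.0125] jaw 0.4 tilt [-0.     0.001  0.007] q6 -0.49 F [-0.4  0.5 -0.4] open 57.9 t 14.0 rows 1
[0.04, -0.03, 0.15, -0.0, 0.001, 0.007]
```

Request:
move_arm(
  targets=[
    [0.04,0,0.1,0,0,0.007,5.8],
    [0,0,0,0,0,0,5.8],
    [0,0,0,0,0,0,4.1],
    [0,0,0,0,0,0,4.1],
    [0,0,0,0,0,0,4.1],
    [0,0,0,0,0,0,4.1],
  ],
  force=20,
)

```text
time: 14.6
position: [0.6413, -0.2626, 0.0112]
orientation: [2.227, 2.215, -0.002]
wrist_force: [-1.1, -0.4, 0.4]
opening: 0.464
```

```bash
python3 plan.py 0.5175 0.0695 0.13 0
```

```text
pos [ 0.6413 -0.2626  0.0112] jaw -0.3 tilt [-0.001  0.001 -0.005] q6 -0.48 F [-1.1 -0.4  0.4] open 43.6 t 14.6 rows 7
[4.73, -1.79, -1.7, -0.0, 0.0, -0.001]
[4.73, -1.79, -1.7, -0.0, 0.0, -0.001]
[4.74, -1.79, -1.7, -0.0, 0.0, -0.001]
[4.74, -1.78, -1.7, -0.0, 0.0, -0.001]
[4.74, -1.78, -1.7, -0.0, 0.0, -0.001]
[4.74, -1.78, -1.7, -0.0, 0.0, -0.001]
[4.74, -1.77, -1.7, -0.0, 0.0, -0.001]
```

Request:
move_arm(
  targets=[
    [0,0,-2.5,0,0,0,4.1],
    [0,0,-3.5,0,0,0,4.1],
    [2,-0.8,-4,0,0,0,4.1],
    [4.5,-1.7,-2,0,0,0,4.1],
    [4.5,-1.7,-1,0,0,0,4.1],
    [4.5,-1.7,0,0,0,0,4.1],
    [4.5,-1.7,0,0,0,0,4.1],
    [4.5,-1.7,0,0,0,0,4.1],
    [4,-1.5,0,0,0,0,4.1],
    [0,0,0,0,0,0,4.1],
  ],
)

```text
time: 15.6
position: [0.5327, 0.0305, 0.1455]
orientation: [2.234, 2.207, 0.005]
wrist_force: [-0.1, -1.1, 0.2]
opening: 0.464
```

```bash
python3 plan.py 0.518 0.0695 0.11 0
```

```text
pos [0.5327 0.0305 0.1455] jaw -0.7 tilt [ 0.003 -0.001 -0.012] q6 -0.06 F [-0.1 -1.1  0.2] open 43.7 t 15.6 rows 1
[3.88, -1.53, 3.55, 0.003, -0.001, -0.012]
```

Request:
move_arm(
  targets=[
    [1.8,-0.7,1,0,0,-0.012,4.1],
    [1.8,-0.7,1,0,0,0,4.1],
    [0,0,1,0,0,0,4.1],
    [0,0,0,0,0,0,4.1],
  ],
)

```text
time: 16.0
position: [0.5204, 0.0664, 0.1157]
orientation: [2.213, 2.22, 0.007]
wrist_force: [-0.3, -0.2, -0.6]
opening: 0.465
```

```bash
python3 plan.py 0.518 0.0695 0.1 0; python3 look.py side 7 160 130 270 230; python3 -c "
from h import *
p=r.sense()['position'];print(proj('side',[p[0],p[1],p[2]-.005]).round(1),(proj('side',p)-[160,130])*5.8)"
```

```text
pos [0.5204 0.0664 0.1157] jaw 0.2 tilt [0.008 0.002 0.003] q6 -0.01 F [-0.3 -0.2 -0.6] open 43.7 t 16.0 rows 1
[0.31, -0.25, 1.56, 0.008, 0.002, 0.003]
16.05 5.8
[213.2 199.1] [307.60147192 390.06720775]
```

View pics/side7c.png

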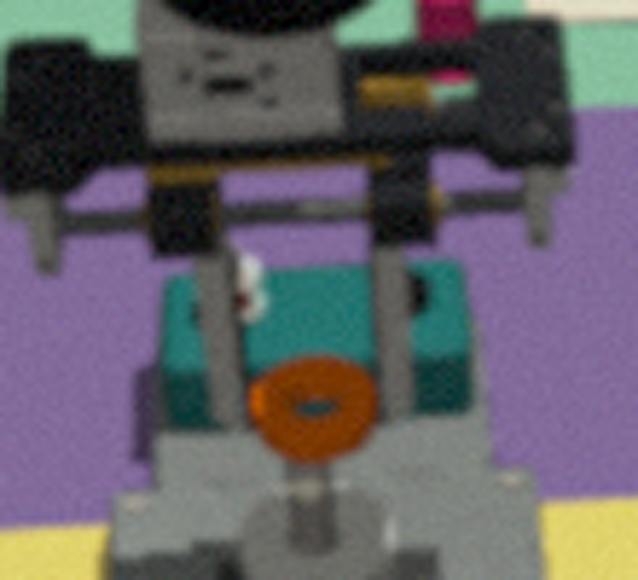

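```bash
python3 - <<'E'
from h import *
im=cv2.imread("pics/side7.png");hsv=cv2.cvtColor(im,cv2.COLOR_BGR2HSV)
m=cv2.inRange(hsv,(3,140,60),(18,255,255));m[:190]=0;m[215:]=0;m[:,:195]=0;m[:,235:]=0
ys,xs=np.nonzero(m);print(xs.min(),xs.max(),ys.min(),ys.max(),len(xs))
c=max(cv2.findContours(m,cv2.RETR_EXTERNAL,cv2.CHAIN_APPROX_NONE)[0],key=cv2.contourArea);M=cv2.moments(c);uv=np.array((M['m10']/M['m00'],M['m01']/M['m00']))
p=np.array([.5204,.0664,.1157]);pr=proj("side",p-[0,0,.0052]);print(uv,pr,uv-pr,cast("side",uv,p[2]-.0052)-p)
E
```

```text
203 224 192 209 298
[213.66198008 200.01698887] [212.94571897 199.33089053] [0.71626111 0.68609834] [ 0.0013955  -0.00206255 -0.0052    ]
```

The side view shows the ring at crop (315,408) over the spindle at (312,480). That gives a camera bias of about +1.4 mm x and −2 mm y, so I'm aiming for spindle (0.5167, 0.0703).

Request:
move_arm(
  targets=[
    [0.35,-0.35,0.5,0.008,0.002,0,4.1],
    [0,0,0.6,0,0,0,4.1],
    [0,0,0,0,0,0,4.1],
  ],
)

```text
time: 16.35
position: [0.5194, 0.0674, 0.105]
orientation: [2.22, 2.22, 0.003]
wrist_force: [-0.5, 0.5, -0.9]
opening: 0.461
```

```bash
python3 plan.py 0.5167 0.0703 0.096 0
```

```text
pos [0.5194 0.0674 0.105 ] jaw -0.0 tilt [ 0.003  0.    -0.   ] q6 -0.0 F [-0.5  0.5 -0.9] open 43.4 t 16.35 rows 1
[0.29, -0.27, 0.9, 0.003, 0.0, -0.0]
```

Request:
move_arm(
  targets=[
    [0.35,-0.3,0.3,0.003,0,0,4.1],
    [0.05,0,0.3,0,0,0,4.1],
    [0,0,0,0,0,0,4.1],
  ],
)

```text
time: 16.65
position: [0.5167, 0.0708, 0.0985]
orientation: [2.223, 2.219, -0.001]
wrist_force: [-0.7, -0.8, -0.4]
opening: 0.467
```

```bash
python3 plan.py 0.5167 0.0703 0.094 0
```

```text
pos [0.5167 0.0708 0.0985] jaw -0.1 tilt [-0.     0.001 -0.002] q6 0.01 F [-0.7 -0.8 -0.4] open 43.9 t 16.65 rows 1
[-0.05, 0.0, 0.45, -0.0, 0.001, -0.002]
```

Aligned; lowering gently.

Request:
move_arm(
  targets=[
    [0,0,0.3,0,0,0,4.1],
    [0,0,0.3,0,0,0,4.1],
    [0,0,0.2,0,0,0,4.1],
    [0,0,0,0,0,0,4.1],
  ],
)

```text
time: 17.05
position: [0.5168, 0.071, 0.09]
orientation: [2.222, 2.22, -0.0]
wrist_force: [0.9, -0.2, -0.5]
opening: 0.46
```

```bash
python3 plan.py 0.5167 0.0703 0.088 0
```

```text
pos [0.5168 0.071  0.09  ] jaw -0.1 tilt [ 0.     0.001 -0.001] q6 0.01 F [ 0.9 -0.2 -0.5] open 43.2 t 17.05 rows 1
[-0.07, -0.01, 0.2, 0.0, 0.001, -0.001]
```

Request:
move_arm(
  targets=[
    [-0.05,0,0.3,0,0,0,4.1],
    [0,0,0.3,0,0,0,4.1],
    [0,0,0,0,0,0,4.1],
  ],
)

```text
time: 17.35
position: [0.5161, 0.071, 0.0844]
orientation: [-2.222, -2.219, 0.0]
wrist_force: [-0.2, 0.6, -1.1]
opening: 0.458
```

Request:
move_arm(
  targets=[
    [0,0,0.3,0,0,0,4.1],
    [0,0,0.3,0,0,0,4.1],
    [0,0,0,0,0,0,4.1],
  ],
)

```text
time: 17.65
position: [0.5161, 0.0711, 0.0782]
orientation: [-2.223, -2.219, -0.0]
wrist_force: [0.2, 0.3, -2.7]
opening: 0.461
```

```bash
python3 plan.py 0.5167 0.0703 0.056 0;python3 look.py side 8 160 130 270 230
```

```text
pos [0.5161 0.0711 0.0782] jaw -0.1 tilt [-0.    -0.001 -0.001] q6 0.0 F [ 0.2  0.3 -2.7] open 43.4 t 17.65 rows 1
[-0.08, 0.06, 2.22, -0.0, -0.001, -0.001]
17.7 5.8
```

View pics/side8c.png

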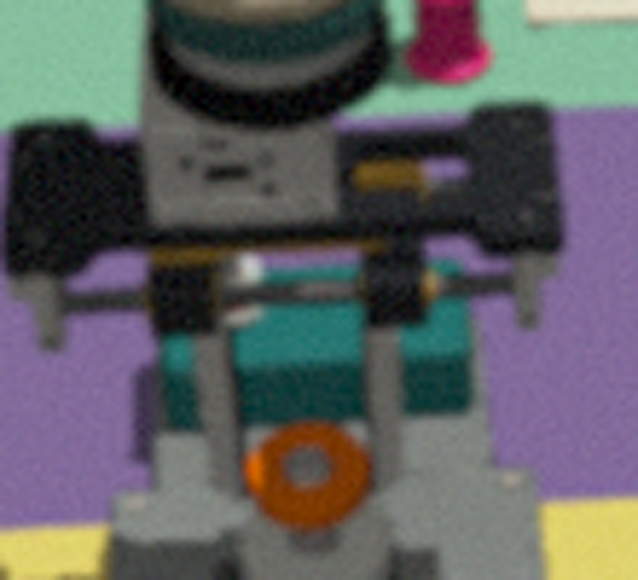

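The spindle shows in the orange ring's bore at crop (308,465), so it is threaded. Continuing down to home, TCP about 55.

Request:
move_arm(
  targets=[
    [0,0,0.5,0,0,0,4.1],
    [0,0,0.6,0,0,0,4.1],
    [0,0,0.5,0,0,0,4.1],
    [0,0,0,0,0,0,4.1],
  ],
)

```text
time: 18.1
position: [0.5162, 0.0707, 0.0604]
orientation: [-2.223, -2.22, 0.001]
wrist_force: [0.2, 0.3, -0.1]
opening: 0.461
```

```bash
python3 plan.py 0.5167 0.0703 0.056 0
```

```text
pos [0.5162 0.0707 0.0604] jaw -0.1 tilt [-0.001 -0.    -0.001] q6 0.0 F [ 0.2  0.3 -0.1] open 43.3 t 18.1 rows 1
[-0.04, 0.05, 0.44, -0.001, -0.0, -0.001]
```

Request:
move_arm(
  targets=[
    [0,0,0.3,0,0,0,4.1],
    [0,0,0.15,0,0,0,4.1],
    [0,0,0,0,0,0,4.1],
    [0,0,0,0,0,0,5.4],
    [0,0,0,0,0,0,5.6],
    [0,0,0,0,0,0,5.6],
  ],
)

```text
time: 18.7
position: [0.5171, 0.0707, 0.0556]
orientation: [2.223, 2.219, 0.001]
wrist_force: [-0.9, 0.1, 0.5]
opening: 0.595
```

```bash
python3 plan.py 0.5167 0.0703 0.056 0;python3 look.py side 9 160 160 270 260
```

```text
pos [0.5171 0.0707 0.0556] jaw -0.1 tilt [ 0.001 -0.    -0.001] q6 0.0 F [-0.9  0.1  0.5] open 55.9 t 18.7 rows 1
[-0.04, -0.04, -0.04, 0.001, -0.0, -0.001]
18.75 5.8
```

View pics/side9c.png

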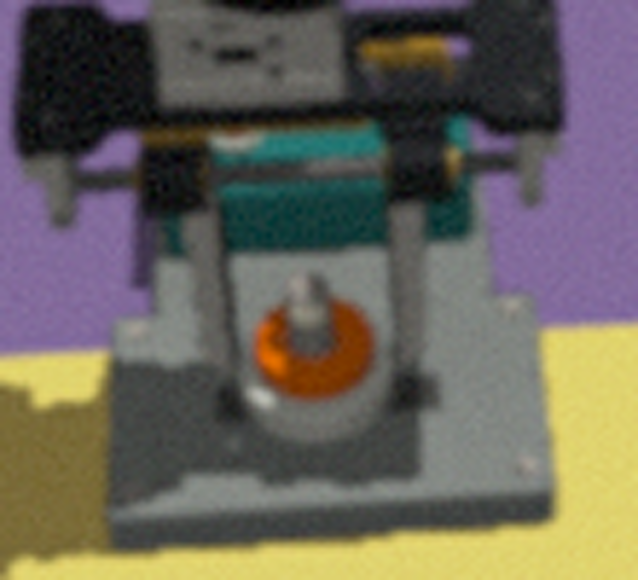

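The orange ring sits flat on the large ring, at crop (315,347). Now rise and go to the small ring.

Request:
move_arm(
  targets=[
    [0,0,-2,0,0,0,5.6],
    [0,0,-3.5,0,0,0,5.6],
    [0,0,-3,0,0,0,5.6],
    [-4.5,-0.5,0,0,0,0,5.2],
    [-4.5,-0.5,0,0,0,0,5.2],
    [-4.5,-0.5,0,0,0,0,5.2],
    [-4.5,-0.5,0.3,0,0,0,5],
    [-4.5,-0.5,0.3,0,0,0,5],
    [-4.5,-0.5,0.3,0,0,0,5],
    [-3.5,-0.3,0.3,0,0,0,5],
  ],
)

```text
time: 19.75
position: [0.4866, -0.2406, 0.1347]
orientation: [2.205, 2.227, 0.008]
wrist_force: [-0.5, -0.5, -0.1]
opening: 0.532
```

```bash
python3 plan.py 0.4815 -0.2755 0.04 0
```

```text
pos [ 0.4866 -0.2406  0.1347] jaw 0.6 tilt [0.01  0.002 0.01 ] q6 -0.6 F [-0.5 -0.5 -0.1] open 50.0 t 19.75 rows 2
[-1.74, -0.32, 4.74, 0.005, 0.001, 0.005]
[-1.74, -0.28, 4.74, 0.005, 0.001, 0.005]
```

Request:
move_arm(
  targets=[
    [-1.5,-0.2,3,0,0,0,5],
    [-0.8,-0.2,3,0,0,0,5],
    [0,0,1.5,0,0,0,5],
    [0,0,0,0,0,0,5],
    [0,0,0,0,0,0,5],
  ],
)

```text
time: 20.25
position: [0.484, -0.273, 0.0588]
orientation: [2.209, 2.212, 0.008]
wrist_force: [-0.0, 0.9, -0.3]
opening: 0.531
```

```bash
python3 plan.py 0.4815 -0.2755 0.03 0
```

```text
pos [ 0.484  -0.273   0.0588] jaw 0.1 tilt [0.014 0.007 0.001] q6 -0.64 F [-0.   0.9 -0.3] open 50.0 t 20.25 rows 1
[-0.23, -0.29, 2.88, 0.014, 0.007, 0.001]
```

Request:
move_arm(
  targets=[
    [-0.25,-0.3,1,0.014,0.007,0,5],
    [0,0,1.2,0,0,0,5],
    [0,0,0.6,0,0,0,5],
    [0,0,0,0,0,0,5],
  ],
)

```text
time: 20.65
position: [0.4829, -0.2759, 0.0313]
orientation: [2.215, 2.222, 0.001]
wrist_force: [0.9, -0.1, 0.5]
opening: 0.533
```

```bash
python3 plan.py 0.4815 -0.2755 0.011 0; python3 look.py side 10 140 320 270 420
```

```text
pos [ 0.4829 -0.2759  0.0313] jaw 0.2 tilt [0.003 0.002 0.003] q6 -0.65 F [ 0.9 -0.1  0.5] open 50.1 t 20.65 rows 1
[0.05, -0.15, 2.03, 0.003, 0.002, 0.003]
20.7 5.8
```

View pics/side10c.png

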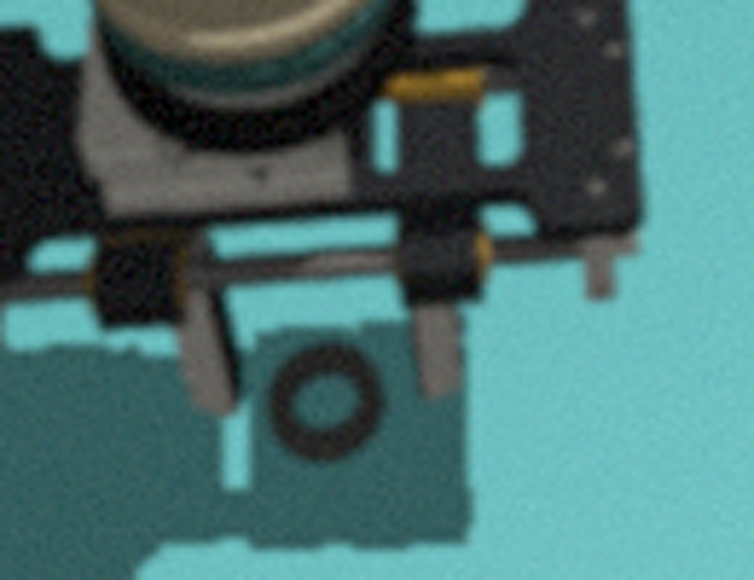

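The small ring at crop (326,402) is between the fingers. Descending to squeeze.

Request:
move_arm(
  targets=[
    [0,-0.1,0.9,0,0,0,5],
    [0,0,0.8,0,0,0,5],
    [0,0,0.3,0,0,0,5],
    [0,0,0,0,0,0,5],
    [0,0,0,0,0,0,3.2],
    [0,0,0,0,0,0,3.2],
    [0,0,0,0,0,0,3.2],
  ],
  force=8,
)

```text
time: 21.4
position: [0.4824, -0.276, 0.0104]
orientation: [2.214, 2.222, 0.001]
wrist_force: [-0.9, 0.0, 0.1]
opening: 0.366
```

```bash
python3 plan.py 0.4815 -0.2755 0.011 0
```

```text
pos [ 0.4824 -0.276   0.0104] jaw 0.2 tilt [0.004 0.003 0.004] q6 -0.65 F [-0.9  0.   0.1] open 34.4 t 21.4 rows 1
[0.05, -0.09, -0.06, 0.004, 0.003, 0.004]
```

Request:
move_arm(
  targets=[
    [0,0,0,0,0,0,5],
    [0,0,0,0,0,0,5],
    [0,0,0,0,0,0.14,5],
    [0,0,0,0,0,0.14,5],
    [0,0,0,0,0,0.14,5],
    [0,0,0,0,0,0.14,5],
    [0,0,0,0,0,0.14,5],
    [0,0,0,0,0,0.14,5],
    [0,0,0,0,0,0.14,5],
    [0,0,0,0,0,0.14,5],
  ],
)

```text
time: 22.4
position: [0.4837, -0.2769, 0.0122]
orientation: [3.069, 0.637, 0.01]
wrist_force: [-0.2, -0.0, 0.3]
opening: 0.531
```

Request:
move_arm(
  targets=[
    [0,0,0,0,0,0.14,5],
    [0,0,0,0,0,0.14,5],
    [0,0,0,0,0,0.13,5],
    [0,0,0,0,0,0,5],
  ],
)

```text
time: 22.8
position: [0.4841, -0.2772, 0.0128]
orientation: [3.135, -0.029, 0.014]
wrist_force: [0.4, -0.2, -0.6]
opening: 0.531
```

```bash
python3 plan.py 0.4824 -0.276 0.0105 -90
```

```text
pos [ 0.4841 -0.2772  0.0128] jaw -91.1 tilt [ 0.006 -0.009 -0.019] q6 0.94 F [ 0.4 -0.2 -0.6] open 49.9 t 22.8 rows 1
[-0.18, -0.12, 0.23, 0.006, -0.009, -0.019]
```

Request:
move_arm(
  targets=[
    [-0.18,-0.1,0.2,0.006,-0.009,-0.019,5],
    [0,0,0,0,0,0,5],
  ],
)

```text
time: 23.0
position: [0.4823, -0.2762, 0.0109]
orientation: [3.142, 0.01, -0.001]
wrist_force: [-0.7, 0.1, -0.2]
opening: 0.529
```

```bash
python3 plan.py 0.4824 -0.276 0.0105 -90
```

```text
pos [ 0.4823 -0.2762  0.0109] jaw -89.6 tilt [0.    0.001 0.006] q6 0.92 F [-0.7  0.1 -0.2] open 49.7 t 23.0 rows 1
[0.02, -0.02, 0.04, 0.0, 0.001, 0.006]
```

Request:
move_arm(
  targets=[
    [0,0,0,0,0,0,3.1],
    [0,0,0,0,0,0,3.1],
    [0,0,0,0,0,0,3.1],
    [0,0,0,0,0,0,3.1],
  ],
  force=20,
)

```text
time: 23.4
position: [0.4823, -0.2761, 0.0108]
orientation: [-3.141, -0.015, 0.002]
wrist_force: [0.6, -0.5, 0.8]
opening: 0.355
```

```bash
python3 plan.py 0.5167 0.0707 0.13 -90
```

```text
pos [ 0.4823 -0.2761  0.0108] jaw -89.5 tilt [-0.     0.001  0.009] q6 0.92 F [ 0.6 -0.5  0.8] open 33.4 t 23.4 rows 8
[0.47, -4.33, -1.49, -0.0, 0.0, 0.001]
[0.47, -4.33, -1.49, -0.0, 0.0, 0.001]
[0.46, -4.33, -1.49, -0.0, 0.0, 0.001]
[0.46, -4.33, -1.49, -0.0, 0.0, 0.001]
[0.45, -4.33, -1.49, -0.0, 0.0, 0.001]
[0.45, -4.33, -1.49, -0.0, 0.0, 0.001]
[0.44, -4.33, -1.49, -0.0, 0.0, 0.001]
[0.44, -4.33, -1.49, -0.0, 0.0, 0.001]
```

Request:
move_arm(
  targets=[
    [0,0,-2.5,0,0,0,3.1],
    [0,0,-3.5,0,0,0,3.1],
    [0,-2,-4,0,0,0,3.1],
    [0.5,-4.5,-2,0,0,0,3.1],
    [0.5,-4.5,-1,0,0,0,3.1],
    [0.5,-4.5,0,0,0,0,3.1],
    [0.5,-4.5,0,0,0,0,3.1],
    [0.5,-4.5,0,0,0,0,3.1],
    [0.5,-3.5,0,0,0,0,3.1],
    [0,0,0,0,0,0,3.1],
  ],
)

```text
time: 24.4
position: [0.512, 0.0123, 0.1465]
orientation: [-3.14, -0.009, -0.006]
wrist_force: [-0.8, -0.8, -0.7]
opening: 0.353
```

```bash
python3 plan.py 0.5167 0.0707 0.11 -90
```

```text
pos [0.512  0.0123 0.1465] jaw -89.7 tilt [-0.002 -0.004  0.006] q6 1.45 F [-0.8 -0.8 -0.7] open 33.2 t 24.4 rows 2
[0.25, -2.91, 1.83, -0.001, -0.002, 0.003]
[0.24, -2.92, 1.83, -0.001, -0.002, 0.003]
```

Request:
move_arm(
  targets=[
    [0.2,-2.8,0.8,0,0,0,3.1],
    [0.2,-2.3,0.8,0,0,0,3.1],
    [0,0,0.8,0,0,0,3.1],
    [0,0,0,0,0,0,3.1],
  ],
)

```text
time: 24.8
position: [0.5157, 0.0629, 0.1218]
orientation: [3.14, 0.014, 0.006]
wrist_force: [-0.9, -0.5, -0.4]
opening: 0.354
```

```bash
python3 plan.py 0.5167 0.0707 0.105 -90
```

```text
pos [0.5157 0.0629 0.1218] jaw -89.5 tilt [ 0.001 -0.004  0.009] q6 1.55 F [-0.9 -0.5 -0.4] open 33.3 t 24.8 rows 1
[0.1, -0.78, 1.68, 0.001, -0.004, 0.009]
```

Request:
move_arm(
  targets=[
    [0.1,-0.75,0.7,0,-0.004,0.009,3.1],
    [0,0,0.7,0,0,0,3.1],
    [0,0,0,0,0,0,3.1],
  ],
)

```text
time: 25.1
position: [0.517, 0.0678, 0.1068]
orientation: [3.139, -0.006, -0.001]
wrist_force: [-0.2, 0.3, 0.0]
opening: 0.351
```

```bash
python3 plan.py 0.5167 0.0707 0.096 -90
```

```text
pos [0.517  0.0678 0.1068] jaw -90.2 tilt [ 0.003  0.    -0.004] q6 1.58 F [-0.2  0.3  0. ] open 33.0 t 25.1 rows 1
[-0.03, -0.3, 1.07, 0.003, 0.0, -0.004]
```

Request:
move_arm(
  targets=[
    [-0.05,-0.3,0.3,0.003,0,-0.004,3.1],
    [0,-0.05,0.4,0,0,0,3.1],
    [0,0,0,0,0,0,3.1],
  ],
)

```text
time: 25.4
position: [0.5167, 0.0702, 0.0992]
orientation: [-3.142, 0.002, 0.0]
wrist_force: [-0.9, 0.4, -0.6]
opening: 0.353
```

```bash
python3 plan.py 0.5167 0.0707 0.094 -90; python3 look.py side 11 180 160 260 230
```

```text
pos [0.5167 0.0702 0.0992] jaw -90.1 tilt [-0.     0.    -0.001] q6 1.57 F [-0.9  0.4 -0.6] open 33.2 t 25.4 rows 1
[0.0, -0.05, 0.52, -0.0, 0.0, -0.001]
25.45 8.285714285714286
```

View pics/side11c.png

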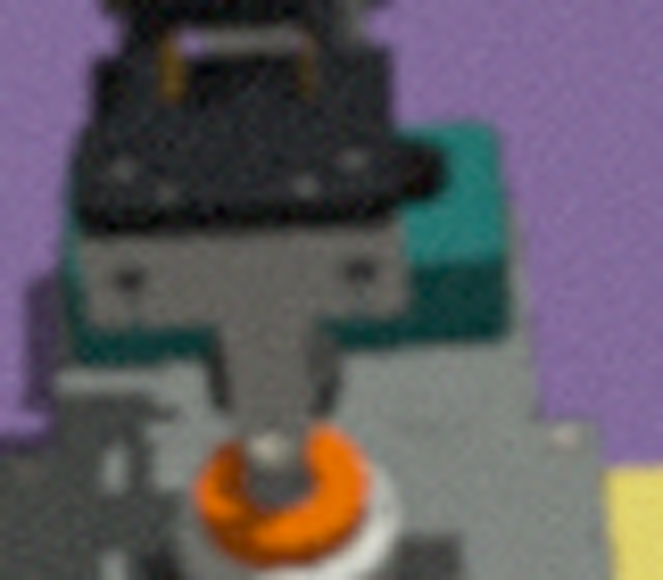

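The small ring's visible edges at crop 213–338 sit slightly +x of the spindle top at (268,445). Both earlier rings also shifted the TCP +x on release, so I'll shift 1.2 mm to −x and then lower.

Request:
move_arm(
  targets=[
    [-0.12,-0.02,0.1,0,0,0,3.1],
    [0,0,0.3,0,0,0,3.1],
    [0,0,0,0,0,0,3.1],
  ],
)

```text
time: 25.75
position: [0.5158, 0.0704, 0.0956]
orientation: [3.142, -0.002, 0.002]
wrist_force: [-0.2, -0.6, 0.3]
opening: 0.358
```

```bash
python3 plan.py 0.5155 0.0705 0.091 -90
```

```text
pos [0.5158 0.0704 0.0956] jaw -90.1 tilt [ 0.    -0.001 -0.001] q6 1.57 F [-0.2 -0.6  0.3] open 33.6 t 25.75 rows 1
[-0.03, -0.01, 0.46, 0.0, -0.001, -0.001]
```

Request:
move_arm(
  targets=[
    [-0.05,0,0.2,0,0,0,3.1],
    [0,0,0.2,0,0,0,3.1],
    [0,0,0.2,0,0,0,3.1],
    [0,0,0,0,0,0,3.1],
  ],
)

```text
time: 26.15
position: [0.5154, 0.0705, 0.0892]
orientation: [3.141, -0.001, 0.002]
wrist_force: [-0.3, -0.4, -0.9]
opening: 0.354
```

```bash
python3 plan.py 0.5155 0.0705 0.085 -90
```

```text
pos [0.5154 0.0705 0.0892] jaw -90.0 tilt [ 0.    -0.002 -0.001] q6 1.57 F [-0.3 -0.4 -0.9] open 33.3 t 26.15 rows 1
[0.01, 0.0, 0.42, 0.0, -0.002, -0.001]
```

Request:
move_arm(
  targets=[
    [0,0,0.3,0,0,0,3.1],
    [0,0,0.3,0,0,0,3.1],
    [0,0,0,0,0,0,3.1],
  ],
)

```text
time: 26.45
position: [0.5156, 0.071, 0.0833]
orientation: [-3.141, 0.002, -0.003]
wrist_force: [-0.1, 0.3, -3.7]
opening: 0.359
```

Request:
move_arm(
  targets=[
    [0,0,0.3,0,0,0,3.1],
    [0,0,0.3,0,0,0,3.1],
    [0,0,0,0,0,0,3.1],
  ],
)

```text
time: 26.75
position: [0.5156, 0.0709, 0.0768]
orientation: [-3.141, 0.002, -0.003]
wrist_force: [-0.4, 0.7, -2.7]
opening: 0.356
```

```bash
python3 plan.py 0.5155 0.0705 0.068 -90; python3 look.py side 12 180 160 260 230
```

```text
pos [0.5156 0.0709 0.0768] jaw -90.1 tilt [-0.001 -0.002 -0.001] q6 1.57 F [-0.4  0.7 -2.7] open 33.5 t 26.75 rows 1
[-0.01, 0.04, 0.88, -0.001, -0.002, -0.001]
26.8 8.285714285714286
```

View pics/side12c.png

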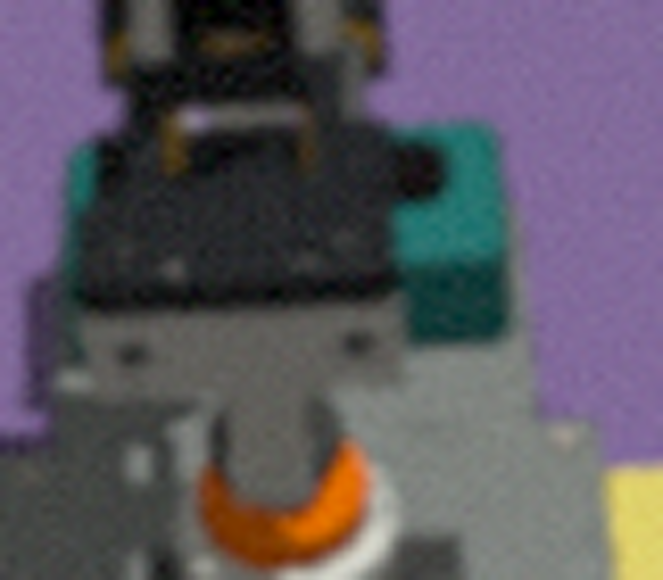

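Threading is proceeding: the ring is at crop (275,440) and the spindle tip is now covered. On to home, TCP about 67.

Request:
move_arm(
  targets=[
    [0,0,0.4,0,0,0,3.1],
    [0,0,0.4,0,0,0,3.1],
    [0,0,0.1,0,0,0,3.1],
    [0,0,0,0,0,0,3.1],
  ],
)

```text
time: 27.2
position: [0.5156, 0.0708, 0.0667]
orientation: [-3.141, 0.002, -0.003]
wrist_force: [-0.4, -0.5, 2.7]
opening: 0.35
```

```bash
python3 plan.py 0.5155 0.0705 0.067 -90
```

```text
pos [0.5156 0.0708 0.0667] jaw -90.1 tilt [-0.001 -0.002 -0.001] q6 1.57 F [-0.4 -0.5  2.7] open 32.9 t 27.2 rows 1
[-0.01, 0.03, -0.03, -0.001, -0.002, -0.001]
```

Contact at 2.7 N at the home height. Release and rise.

Request:
move_arm(
  targets=[
    [0,0,0,0,0,0,4.4],
    [0,0,0,0,0,0,4.6],
    [0,0,0,0,0,0,4.6],
    [0,0,-1.5,0,0,0,4.6],
    [0,0,-3,0,0,0,4.6],
    [0,0,-4,0,0,0,4.6],
    [0,0,-4,0,0,0,4.6],
    [0,4,-2,0,0,0,4.6],
    [0,4,0,0,0,0,4.6],
    [0,4,0,0,0,0,4.6],
  ],
)

```text
time: 28.2
position: [0.5159, -0.0482, 0.2182]
orientation: [-3.141, -0.014, -0.006]
wrist_force: [0.5, -0.0, -0.1]
opening: 0.49
```

Request:
move_arm(
  targets=[
    [0,4,0,0,0,0,4.6],
    [0,4,0,0,0,0,4.6],
    [0,4,0,0,0,0,4.6],
    [0,3,0,0,0,0,4.6],
    [0,0,0,0,0,0,4.6],
    [0,0,0,0,0,0,4.6],
  ],
)

```text
time: 28.8
position: [0.5168, -0.2093, 0.2198]
orientation: [3.139, 0.005, 0.012]
wrist_force: [-0.4, 0.2, 0.0]
opening: 0.491
```

```bash
python3 look.py side 13 170 170 260 240;python3 look.py top 13 230 210 430 310
```

```text
28.85 8.285714285714286
28.9 3.9
```

View pics/side13c.png

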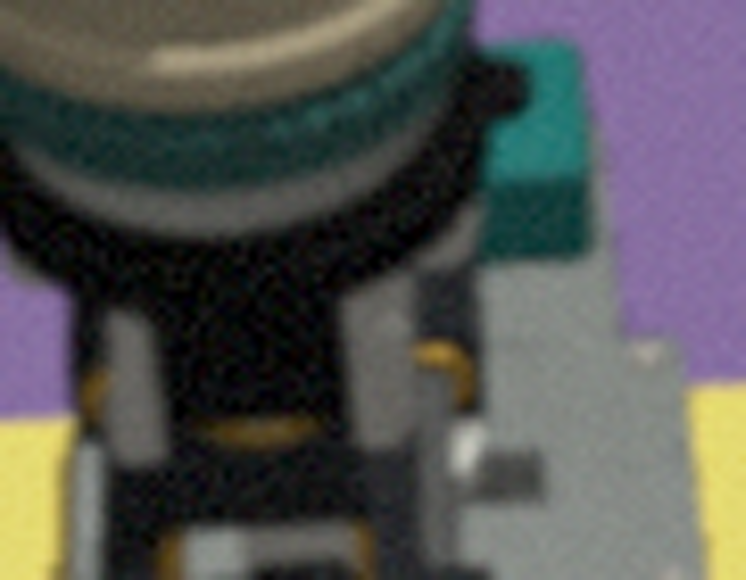

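View pics/side13.png

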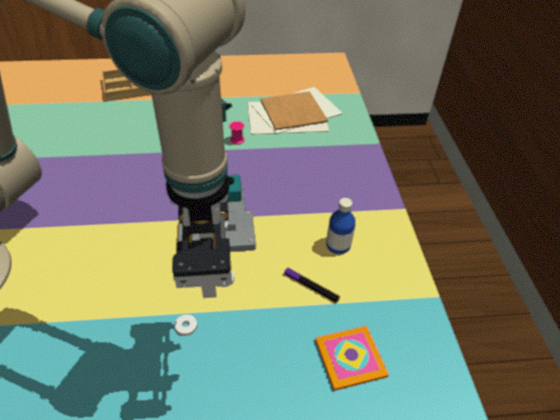

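The arm blocks the view of the winder at (217,225); moving aside.

Request:
move_arm(
  targets=[
    [-4,2,0,0,0,0,4.6],
    [-4,2,0,0,0,0,4.6],
    [-4,2,0,0,0,0,4.6],
    [-4,2,0,0,0,0,4.6],
    [-3,0,0,0,0,0,4.6],
    [0,0,0,0,0,0,4.6],
    [0,0,0,0,0,0,4.6],
  ],
)

```text
time: 29.6
position: [0.3256, -0.2828, 0.2183]
orientation: [3.139, 0.034, 0.018]
wrist_force: [0.7, -0.7, 0.2]
opening: 0.492
```

```bash
python3 look.py side 14 170 170 260 240;python3 look.py top 14 230 210 430 310
```

```text
29.65 8.285714285714286
29.7 3.9
```

View pics/side14c.png

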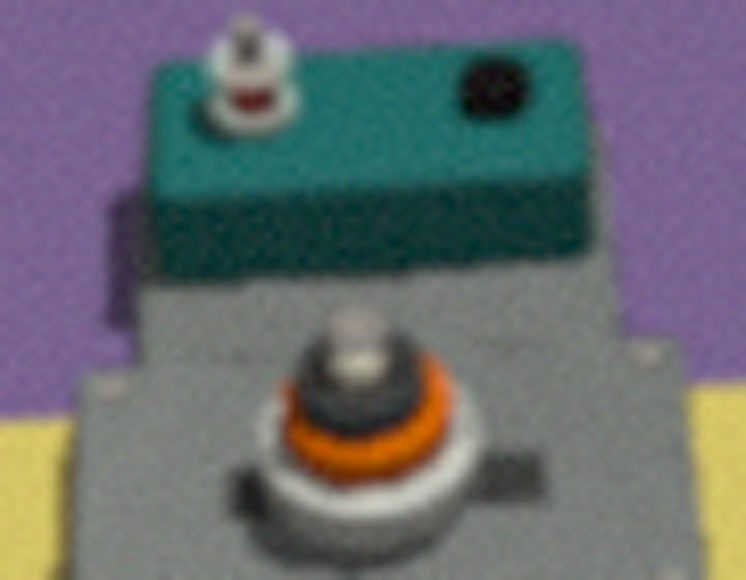

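View pics/top14c.png

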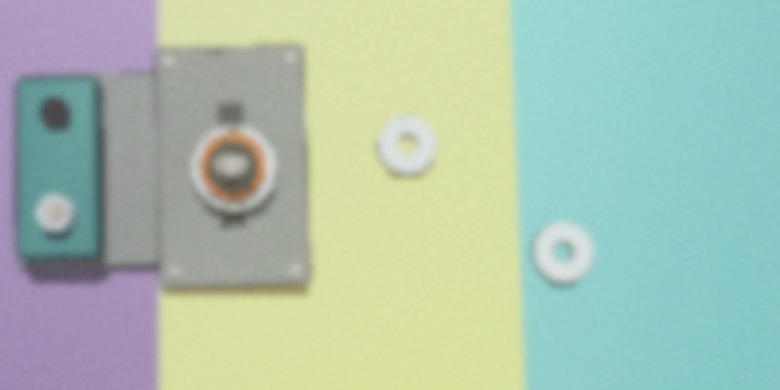

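```bash
python3 - <<'E'
from h import *
for nm,X in(("small bottom-front home",[.5165,.0525,.056]),("orange bf",[.5165,.0475,.044]),("large bf",[.5165,.0415,.030]),("small top ctr home",[.5165,.0695,.066])):
    q=proj("side",X);print(nm,((q-[170,170])*8.286+3.6).round(0))
E
```

```text
small bottom-front home [358. 444.]
orange bf [361. 492.]
large bf [365. 548.]
small top ctr home [355. 367.]
```

The observed front edges are at crop rows about 437 (small) and 483 (orange), against 444 and 492 predicted for home, so they agree within about 1 px. Handing in.

```bash
python3 -c "
from rig import r
print(r.hand_in(), r.sense()['time'])"
```

```text
the job is handed in; nothing more can be done
the job is handed in; nothing more can be done
```

I threaded the large, middle and small rings onto the spindle in that order, pushed each past the spring catches and lowered it to its home height. I handed in about 30 s into the 72 s limit; the hand-in gives no verdict.

- **Final pictures:** the last side and top views show the three rings stacked on the spindle and looking flat. The front edges of the small and middle rings fall within about 1 px of where they should be at home. I judged the large ring by eye only, because shadow blurred its edge: it reads about 2 px lower than predicted.
- **Forces:** the highest wrist force I read was about 4 N, at the ends of moves. I never saw the 7 N push at the catches, since force was only reported after each move. I judged that each ring had passed them from its height and the pictures.
- **What disagreed:** the camera and the gripper differed by about 1.5 mm in position. Both earlier rings also nudged the gripper 1–2 mm when released, so I shifted the small ring 1.2 mm before lowering it.
- **Other objects:** the look-alike rings I left alone, and I did not touch the glue, spool, picture or marker. They look unmoved in the views I took, though I did not measure them again.

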